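# Change over the bend jig to the next coupon

## Task

Change the bend-test jig over to the next coupon. First lift the tested coupon off the rollers and lay it flat in the tray; then pinch the two black side buttons of the sliding support together, run the support out against the stop block and let the buttons spring back so that it locks there. Finally lay the coupon from the saddle stand across both rollers, square to the jig and midway between them, and leave the brass weight, the two bottles and the spare roller where they stand.

Things in the scene. Friction and masses are not known exactly. Their poses are not given: they have to be found in the camera images.
- bend_jig: Aluminium bend jig, fixed: plate 230 x 84 x 10 mm with a channel of two walls (8 mm thick, inner faces at y = +-21 mm, tops 34 mm above the desk). Origin under the plate's centre; x runs along the channel towards the stop block, the way the sliding support widens the span; y across, z up. Two supports 30 x 38 mm carry rollers lying across, the fixed one at x = -85 mm, the other on the carriage.
- fixed_roller (a point): Top middle of the fixed roller (20 mm thick, 44 mm long), 74 mm above the desk; axes as the jig's.
- carriage (a joint): Travel of the sliding support along the jig's x (m, 0 to 0.080); span between the roller axes = 0.060 + this. A toothed shoe at each button springs into a rack of half-round teeth (7 mm pitch) on the channel wall; both hold over 30 N, one alone about 15 N. With both buttons in it slides at under 2 N; on letting go it may creep up to 3.5 mm to the nearest tooth gap.
- sliding_roller (a point): Top middle of the sliding support's roller (same size), 74 mm above the desk; axes as the jig's. From here towards +x: pedestal to 15 mm, then the button part (spine 14 mm wide, 52 mm high; buttons centred at 38 mm), end face at 62 mm.
- carriage_end (a point): Middle of the flat end face (x side) of the sliding support, 22 mm above the desk; axes as the jig's.
- button_l (a joint): Inward travel (m) of the black release button on the jig's +y side: 0 is out, its shoe seated in the rack; 0.008 is pressed to its end. The teeth are clear from 0.0025 on. Spring: 10 N at the start, 13 N at the end. Let go against the stop, it may stay up to 2 mm in where the teeth do not quite meet the gaps.
- button_l_face (a point): Centre of the outer face of the +y button, 49.5 mm above the desk. The face is upright, 28 mm long (along x) and 25 mm high, from 37 to 62 mm above the desk, clear above the channel walls. The two faces stand 62 mm apart at rest and 46 mm apart when both are pressed to their ends.
- button_r (a joint): The same for the black button on the jig's -y side; it moves towards +y when pressed.
- button_r_face (a point): Centre of the outer face of the -y button, as for the other.
- stop: Dark steel stop block clamped across the channel (18 mm long, 62 mm wide, 43 mm high, with a 15 mm wide knurled screw on top up to 53 mm), fixed where a colleague has set it. Origin under its centre at desk height, axes as the jig's.
- stop_face (a point): Middle of the stop block's face towards the sliding support, 22 mm above the desk; axes as the jig's. The sliding support is home when its end face meets this face.
- tray: Open grey tray, 200 (x) x 76 (y) x 22 mm high, walls and floor 3 mm, origin at the centre of its underside, fixed to the desk beside the jig; it stands on either side of the jig. The tested coupon goes here.
- coupon_stand: Low saddle stand, fixed, beside the jig opposite the tray: steel foot 130 (x) x 52 (y) x 6 mm, two white saddle blocks 16 mm long at x = +-52 mm with seats 30 mm above the desk between side lips 26 mm apart and 5 mm high. Origin at the centre of its underside. Between the saddles only the 6 mm foot.
- coupon_tested: Tested flat steel coupon lying across the two rollers, 165 mm long (its y), 4 mm thick (z), 20 mm wide at the ends and 12 mm in the long narrow middle where it is best gripped; about 0.085 kg. Origin at the middle of its underside.
- coupon_new: The next coupon, same shape and size as the tested one, lying in the two saddles of the coupon stand (underside 30 mm above the desk). Origin at the middle of its underside, y along its length.
- weight_big: Brass check weight with a knob, 38 mm across, 60 mm high, standing beyond the jig's far end; origin under its centre. To be left alone.
- glue_bottle: Glue bottle with a red cap, 36 x 42 x 106 mm high, standing just behind the jig's far end, beside the overhanging end of the tested coupon; origin under its centre. To be left alone.
- oil_dropper: Small brown dropper bottle with a black rubber teat, 33 mm across, 102 mm high, standing just behind the jig's far end, on the other side of the tested coupon; origin under its centre. To be left alone.
- roller_a: Spare steel roller standing on end, 20 mm across, 60 mm high, in front of the jig's near end; origin under its centre. To be left alone.

How it is judged:
By the outcome, as a careful person would: the job done as asked, in the order asked, and still so for the second after the job is handed in, with the robot touching nothing.
It also fails if it takes over 58 s, if anything falls off the work surface, if the arm or the gripper's body presses on something with over 40 N, if the wrist force passes 120 N, or if a joint passes its speed limit or range.

## Robot

A 6-joint arm with a two-finger parallel gripper is mounted at the origin on a cart in front of the work surface, level with it; the furniture and walls round the work are solid. World frame = base frame: x ahead of the robot, y to its left, z up, the work surface at z = 0. Lengths are in m, angles in degrees, forces in N, time in s.
With the tool pointing down it reaches from about 0.4 to 0.825 m from the base axis. Payload 7 kg.
Tool frame: the origin (TCP) lies between the finger pads; the fingertips stand 19 mm ahead of it and the grasp point (between the pads) is the TCP (r.tip_extent is the distance from the TCP to the fingertips, in m); z points along the fingers, y is the direction in which the jaws open and shut (so a half turn about z gives the same grasp; the last joint's range is limited). The gripper opens to 88 mm and grips with 3 to 60 N. Pads are 19 mm wide; open, the fingers measure 130 mm over their backs; the gripper's body (78 mm by 193 mm) begins 47 mm behind the grasp point.
Start: joints at [80.965, 20.546, 0.682, 0, -70.136, -16.507], TCP at [0.291, 0.609, 0.246] pointing down, gripper open.
Joint ranges: [-176.03, 176.03], [-82.01, 121.73], [-58.28, 71.71], [-173.87, 95.51], [-174.79, -0.11], [-173.66, 173.66]. Speed limits (degrees/s): [136.94, 136.94, 172.46, 180, 180, 180].

## Interface

Orientations are given as [roll, pitch, yaw] about the fixed x, y, z axes, in that order (R = Rz(yaw) Ry(pitch) Rx(roll)).
In Python, from plant import r, capture, workorder, spotter gives the robot as it stands.
- The arm moves only by the tool step_arm, never from a script. Its argument "motion" is a list of rows, each a list of 5 numbers: the finger opening in m, from 0 to 0.0876, then the shift along the tool's x, y, z in m, then the turn about the tool's z in rad. In form: [[grip, dx, dy, dz, roll], ...]. A call has 1 to 5 rows; each row is the pose to reach, as a shift and turn from the pose commanded when the call began, along the tool's axes at that moment; what a row does not reach only later rows make up. A row lasts 1/8 s, in which the tool goes at most 62.5 mm and 10.7 degrees, less where a joint would pass 70% of its speed; a pose out of reach is approached as far as the arm can. A call with a gripper value outside its range is refused whole. The fingers move at their own pace and stop on an object; "newtons" is the grip in N (left out, the last holds). Time passes only in rows, so rows that repeat a pose let the fingers close. It gives the time, the measured TCP pose, the force and the opening at its end, in the units of the state.
- r.get_state(): the state, without advancing time (a new reading comes with each control period).
- capture(name): name is "side" or "top"; returns a dict with "image" (420x560x3 uint8, red, green, blue), "z_map" (420x560 float32, m along the optical axis (not along the pixel's ray), 0 where there is no reading), "fx", "fy", "cx", "cy" (pixels), "pose" (4x4, takes a point from camera to world coordinates). Camera axes: x right, y down, z forward; pixel columns grow to the right and rows downward; lengths in m; the calibration is good to about 2 mm. A picture is of the moment at which its call begins.
- workorder.close_job(): hands the job in, once; it reports no verdict.
Trained networks look in the newest picture that a camera, given by its name, has taken for a name from the list of things; names that differ only in an ending like _2 or _b are one class to them, and where a whole thing is asked for, a point or a joint stands for the part that bears it (a point fixed in the world has none). Each returns a list of dicts, best first, with "p" (0 to 1); they miss things now and then, are a little off and sometimes report something else, mostly with a low value. They report only what shows in the picture. A call takes as long as a camera call.
- spotter.regions_of(camera, label): "mask" (420x560 bool, what is visible of it).
- spotter.tip_of(camera, label): "location" ([x, y, z] in m, in world coordinates, good to about 4 mm: a listed point, or the origin of a listed thing).
The state is a dict: "time_s": time; "joints": joint angles; "qd": joint speeds; "joint_torque": joint torques, N m; "tcp_pos": TCP position; "eef_rot": TCP orientation; "contact_force": force on the tool from outside, world axes, zero at the start; "moment": the same for the moment, N m; "gripper_width": finger opening in m.
Only numpy, scipy, OpenCV 4.12 (cv2) and the standard library are available. Lean on these libraries where they do the work, as an engineer would, in place of code of your own. Each camera call takes 0.05 s, during which the arm holds its last target.

## Working session

There is one attempt and no reset: what is moved stays moved. The work goes in short steps, Python scripts to look and compute and a tool call to move; the robot and the scene stay as the last step left them, time stands still between calls to the robot, and variables do not carry over. Pictures are saved under pics/ and viewed, and the job is handed in when it is done.

Besides the shell and the picture viewer there is one more tool, called after "Emit:" as name([rows], argument=value, ...), one row to a line, values as JSON. step_arm: Moves the arm, as the interface text tells. Its arguments: {"type":"object","properties":{"motion":{"type":"array","items":{"type":"array","items":{"type":"number"}}},"newtons":{"type":"number"}},"required":["motion"]}

```bash
ls; mkdir -p pics
cat > h.py <<'E'
import numpy as np, cv2
from plant import r, capture, workorder, spotter
def save(c,name):
    cv2.imwrite('pics/'+name+'.png', c['image'][:,:,::-1])
def world(c):
    z=c['z_map']; v,u=np.mgrid[0:z.shape[0],0:z.shape[1]]
    P=np.stack([(u-c['cx'])/c['fx']*z,(v-c['cy'])/c['fy']*z,z,np.ones_like(z)],-1)
    W=P@c['pose'].T
    W[z==0]=np.nan
    return W[...,:3]
def proj(c,p):
    q=np.linalg.inv(c['pose'])@np.append(p,1); return (q[0]/q[2]*c['fx']+c['cx'], q[1]/q[2]*c['fy']+c['cy'])
E
python3 - <<'E'
from h import *
s=r.get_state(); print(s)
for n in ['top','side']:
    c=capture(n); save(c,n+'0'); print(n,c['fx'],c['cx'],c['cy'],np.round(c['pose'],3).tolist())
    for l in ['bend_jig','fixed_roller','sliding_roller','carriage_end','button_l_face','button_r_face','stop','stop_face','tray','coupon_stand','coupon_tested','coupon_new','weight_big','glue_bottle','oil_dropper','roller_a']:
        o=spotter.tip_of(n,l); print(l,[(round(d['p'],2),np.round(d['location'],3).tolist()) for d in o[:2]])
print(r.get_state()['time_s'])
E
```

```text
pics
{'time_s': 0.0, 'joints': array([ 8.09646750e+01,  2.05895281e+01,  6.34166759e-01, -1.98949899e-02,
       -7.01346440e+01, -1.65049844e+01]), 'qd': array([ 0.0037216 ,  0.09778644, -0.0152824 ,  0.04872848, -0.0783258 ,
       -0.13134569]), 'joint_torque': array([ 1.12059966e-03, -5.82713699e+01,  2.93068725e+01,  6.99735671e+00,
        7.16081529e-03, -1.50202518e-04]), 'tcp_pos': array([0.29087102, 0.60861569, 0.24464787]), 'eef_rot': array([ 1.79908389e+02, -7.64079719e-03, -2.55470786e+01]), 'contact_force': array([-1.08315653,  1.09450221, -0.20287265]), 'moment': array([ 0.04742133, -0.01548626, -0.0802132 ]), 'gripper_width': 0.0876105130061684}
top 430.0749600177395 274.98569929388276 205.21719083679957 [[0.013, -0.999, 0.042, 0.506], [-1.0, -0.013, 0.015, 0.299], [-0.014, -0.042, -0.999, 0.915], [0.0, 0.0, 0.0, 1.0]]
bend_jig [(0.35, [0.627, 0.281, 0.072])]
fixed_roller [(0.63, [0.631, 0.277, 0.071])]
sliding_roller [(0.75, [0.626, 0.278, 0.071]), (0.71, [0.556, 0.278, 0.07])]
carriage_end [(0.65, [0.493, 0.268, 0.023]), (0.54, [0.679, 0.326, 0.002])]
button_l_face 
[... 939 characters left out ...]
0.445, 0.266, 0.021])]
carriage_end [(0.83, [0.492, 0.272, 0.022]), (0.2, [0.447, 0.269, 0.017])]
button_l_face [(0.52, [0.52, 0.239, 0.052])]
button_r_face [(0.58, [0.517, 0.306, 0.05])]
stop [(0.81, [0.441, 0.266, -0.003])]
stop_face [(0.96, [0.448, 0.267, 0.021]), (0.39, [0.588, 0.28, 0.07])]
tray [(0.73, [0.551, 0.392, 0.003])]
coupon_stand [(0.61, [0.553, 0.161, -0.004])]
coupon_tested [(0.6, [0.587, 0.277, 0.071])]
coupon_new [(0.7, [0.552, 0.161, 0.0]), (0.56, [0.56, 0.16, 0.03])]
weight_big [(0.66, [0.688, 0.385, -0.001])]
glue_bottle [(0.96, [0.688, 0.234, -0.001])]
oil_dropper [(0.74, [0.552, 0.158, -0.001]), (0.6, [0.677, 0.327, 0.002])]
roller_a [(0.62, [0.411, 0.271, -0.0])]
1.7
```

View pictures.

View pics/top0.png

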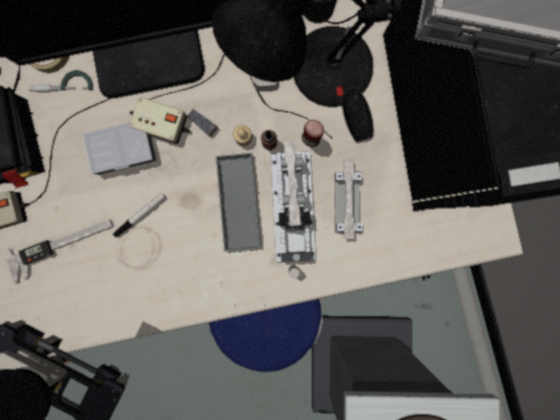

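View pics/side0.png

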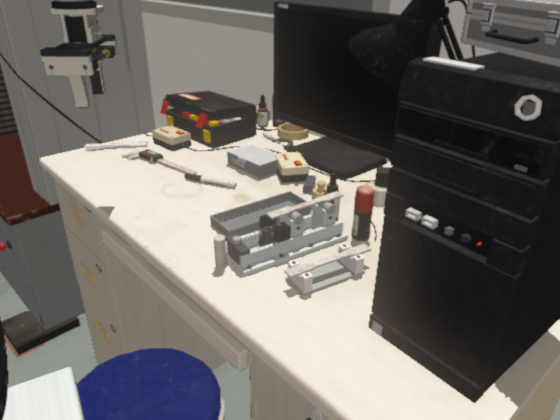

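```bash
cat >> h.py <<'E'
def crop(c,u0,u1,v0,v1,k,name):
    im=c['image'][v0:v1,u0:u1,::-1]; cv2.imwrite('pics/'+name+'.png',cv2.resize(im,None,fx=k,fy=k,interpolation=cv2.INTER_CUBIC))
def fit(P):
    "P Nx3 -> centre, yaw (deg) of long axis, extents via minAreaRect in xy"
    m=P[:,:2].mean(0); u,s,vt=np.linalg.svd(P[:,:2]-m,full_matrices=False)
    d=vt[0]; n=np.array([-d[1],d[0]]); a=(P[:,:2]-m)@d; b=(P[:,:2]-m)@n
    lo,hi=np.percentile(a,[1,99]); bl,bh=np.percentile(b,[2,98])
    cen=m+d*(lo+hi)/2+n*(bl+bh)/2
    yaw=np.degrees(np.arctan2(d[1],d[0])); yaw=(yaw+90)%180-90
    return np.round(cen,4),round(yaw,2),round(hi-lo,4),round(bh-bl,4),round(float(np.median(P[:,2])),4)
E
python3 - <<'E'
from h import *
for n in ['top','side']:
    c=capture(n); W=world(c)
    np.savez('cap_'+n+'.npz',**c)
    for l in ['bend_jig','coupon_tested','coupon_new','tray','coupon_stand','stop']:
        for o in spotter.regions_of(n,l)[:1]:
            m=o['mask']; P=W[m]; P=P[~np.isnan(P[:,0])]
            print(n,l,round(o['p'],2),m.sum(),fit(P), np.round(np.percentile(P[:,2],[2,50,98]),3))
    if n=='top': crop(c,200,400,120,290,4,'topz')
    else: crop(c,190,390,160,310,4,'sidez')
E
```

```text
top bend_jig 0.94 3542 (array([0.5439, 0.2769]), np.float64(3.01), np.float64(0.2175), np.float64(0.0819), 0.013) [0.007 0.013 0.075]
top coupon_tested 0.85 825 (array([0.5849, 0.2805]), np.float64(4.81), np.float64(0.1633), np.float64(0.0201), 0.0783) [0.009 0.078 0.081]
top coupon_new 0.85 651 (array([0.561 , 0.1638]), np.float64(0.84), np.float64(0.1617), np.float64(0.0176), 0.0345) [0.03  0.034 0.038]
top tray 0.67 329 (array([0.4376, 0.2704]), np.float64(-86.47), np.float64(0.0605), np.float64(0.0231), 0.0429) [0.002 0.043 0.054]
top coupon_stand 0.89 957 (array([0.5515, 0.1632]), np.float64(1.77), np.float64(0.1191), np.float64(0.0507), 0.0074) [0.003 0.007 0.038]
top stop 0.74 316 (array([0.437 , 0.2697]), np.float64(-86.29), np.float64(0.0591), np.float64(0.0236), 0.043) [-0.     0.043  0.054]
side bend_jig 0.58 4275 (array([0.5403, 0.2633]), np.float64(3.33), np.float64(0.2191), np.float64(0.065), 0.0273) [0.003 0.027 0.07 ]
side coupon_tested 0.55 242 (array([0.5181, 0.2462]), np.float64(-9.03), np.float64(0.0277), np.float64(0.0174), 0.0529) [0.038 0.053 0.062]
side tray 0.62 1841 (array([0.5518, 0.3879]), np.float64(12.74), np.float64(0.2023), np.float64(0.0918), 0.0076) [0.001 0.008 0.022]
side coupon_stand 0.78 1865 (array([0.5599, 0.1589]), np.float64(2.81), np.float64(0.1405), np.float64(0.0549), 0.0063) [-0.001  0.006  0.035]
side stop 0.56 358 (array([0.4383, 0.2639]), np.float64(-82.0), np.float64(0.0559), np.float64(0.0154), 0.0409) [0.013 0.041 0.052]
```

View pics/topz.png

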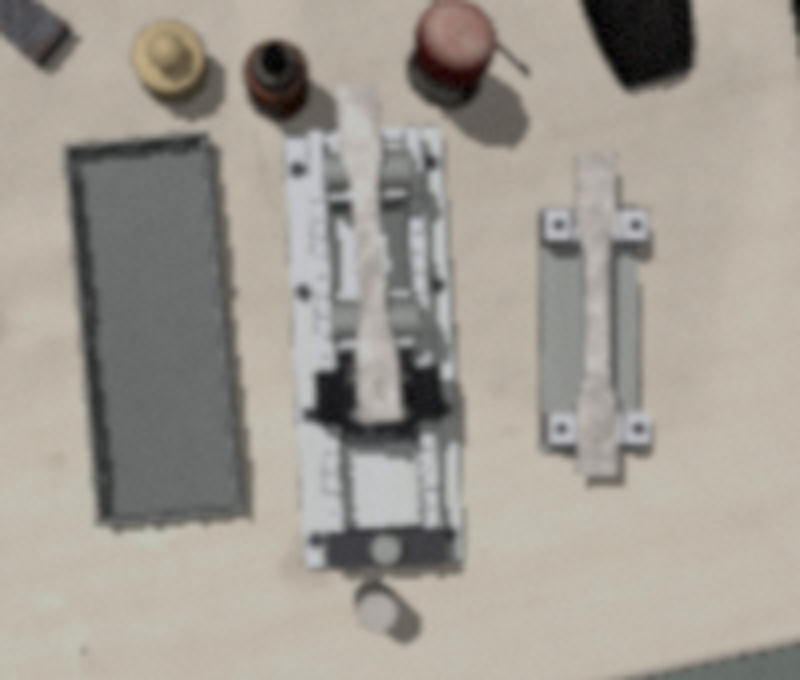

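View pics/sidez.png

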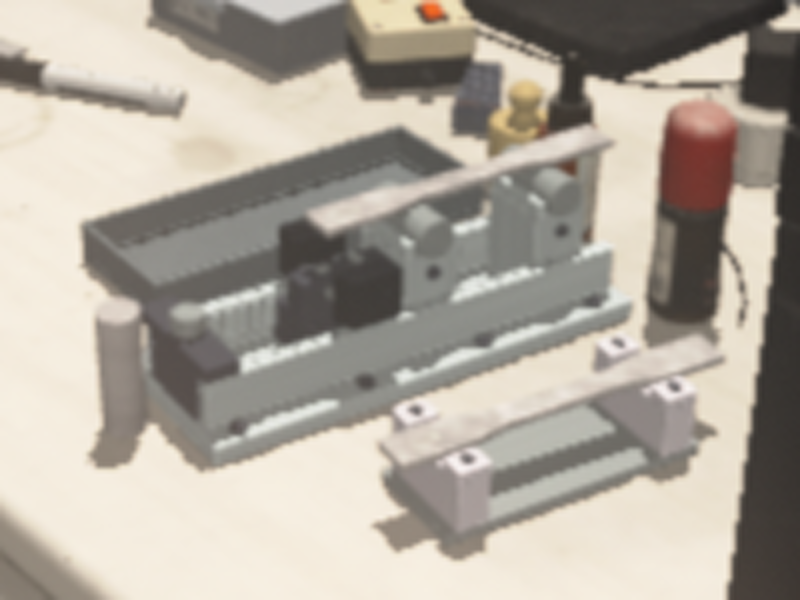

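```bash
cat > an.py <<'E'
from h import *
import sys
def load(n): return dict(np.load('cap_'+n+'.npz'))
c=load('top'); W=world(c).reshape(-1,3)
def sel(x0,x1,y0,y1,z0,z1):
    return W[(W[:,0]>x0)&(W[:,0]<x1)&(W[:,1]>y0)&(W[:,1]<y1)&(W[:,2]>z0)&(W[:,2]<z1)]
def rect(P):
    (cx,cy),(w,h),a=cv2.minAreaRect((P[:,:2]*1000).astype(np.float32))
    return np.round([cx,cy,w,h,a],1),len(P)
print('tested',rect(sel(.48,.7,.24,.32,.0755,.082)),fit(sel(.48,.7,.24,.32,.0755,.082)))
print('new',rect(sel(.45,.66,.14,.185,.030,.040)),fit(sel(.45,.66,.14,.185,.0325,.0365)))
print('jigall',rect(sel(.42,.67,.215,.33,.007,.06)))
print('walls',rect(sel(.42,.67,.215,.33,.029,.037)))
print('stop',rect(sel(.42,.46,.22,.32,.039,.047)))
print('button',rect(sel(.49,.54,.22,.33,.057,.066)))
print('tray',rect(sel(.43,.68,.34,.44,.014,.03)), rect(sel(.43,.68,.34,.44,.0,.03)))
# coupon edges slices
for nm,(y0,y1,z0,z1,x0,x1) in {'tested':(.24,.32,.0755,.082,.48,.7),'new':(.14,.185,.0325,.0365,.45,.66)}.items():
    P=sel(x0,x1,y0,y1,z0,z1)
    xs=np.arange(P[:,0].min()+.003,P[:,0].max()-.003,.01); L=[]
    for x in xs:
        q=P[abs(P[:,0]-x)<.004]; L.append((q[:,1].min()+q[:,1].max())/2)
    k=np.polyfit(xs,L,1); xm=(P[:,0].min()+P[:,0].max())/2
    print(nm,'yaw',np.degrees(np.arctan(k[0])),'xm',xm,P[:,0].min(),P[:,0].max(),'y',np.polyval(k,xm),np.round(np.std(L-np.polyval(k,xs)),4))
E
python3 an.py
```

```text
tested (array([599.6, 267.1, 187.3,  76.8,  10.6]), 743) (array([0.5933, 0.2795]), np.float64(4.47), np.float64(0.1773), np.float64(0.0362), 0.0785)
new (array([560.3, 162.5, 164.5,  43.6,   0.6]), 855) (array([0.5597, 0.1626]), np.float64(0.74), np.float64(0.1631), np.float64(0.0393), 0.0346)
jigall (array([549.1, 278.8, 242.7,  97.5,   1.2]), 3185)
walls (array([559.9, 278.1, 226.2,  72.4,   7.9]), 671)
stop (array([438.9, 270.4,  18.2,  60.8,   3.8]), 224)
button (array([520.8, 274.8,  37.7,  63.5,   3.2]), 222)
tray (array([562.7, 392.1,  97.9, 231.6,  89.2]), 484) (array([554.9, 390. , 249.8, 100. ,   0. ]), 4804)
tested yaw 3.045302064032727 xm 0.5991839402880823 0.503159448937595 0.6952084316385696 y 0.280572595915815 0.004
new yaw 0.6745542370078607 xm 0.5601306023582688 0.4780192176864747 0.6422419870300631 y 0.1631087081499435 0.0005
```

```bash
cat > an2.py <<'E'
exec(open('an.py').read().split("print('tested'")[0])
P=sel(.48,.672,.255,.305,.0755,.082)
for i in range(3):
    k=np.polyfit(P[:,0],P[:,1],1); P=P[abs(P[:,1]-np.polyval(k,P[:,0]))<.0125]
print('tested',rect(P),fit(P))
# roller/jig
P=sel(.425,.67,.215,.33,.007,.036)
R=lambda P,a:(P[:,0]*np.cos(a)+P[:,1]*np.sin(a), -P[:,0]*np.sin(a)+P[:,1]*np.cos(a))
for a in (2.5,3,3.5):
    u,v=R(P,np.radians(a)); ww=R(sel(.43,.65,.215,.34,.029,.037),np.radians(a))[1]
    h,e=np.histogram(v,np.arange(.20,.30,.002)); print(a,e[0].round(3),h)
    h,e=np.histogram(ww,np.arange(.20,.30,.002)); print('  walls',h)
P=sel(.43,.68,.34,.44,.014,.03)
h,e=np.histogram(P[:,1],np.arange(.34,.44,.003));print(h)
P=sel(.43,.68,.34,.44,.0015,.006);print('floor',rect(P))
E
python3 an2.py
```

```text
tested (array([585.5, 279.9, 165.1,  22.3,   4.6]), 704) (array([0.5854, 0.2809]), np.float64(4.69), np.float64(0.1619), np.float64(0.0188), 0.0786)
2.5 0.2 [  0   1   1   1  12  62 100 102  93  79  64  49  60  65  63  64  66  53
  63  55  50  51  41  28  21  21  21  18  20  25  44  52  55  58  49  49
  61  63  73  72  77  85 103 103 104 104  90  41   7]
  walls [ 0  0  0  0  0  0  0  0  0  0  0 24 62 76 71 50 10  3  6  2  2  3  1  1
  1  1  0  1  0  3  4  4  4  4  2 12 28 53 78 76 60 14  0  0  0  0  0  0
  0]
3 0.2 [  1   1  19  92 101  99  92  79  58  37  69  65  55  86  50  57  58  53
  48  43  36  22  21  21  21  20  19  35  52  56  59  59  49  54  57  70
  72  78  73  89 105 103 106 103  83  11   3   1   0]
  walls [ 0  0  0  0  0  0  0  0  1 39 77 75 60 39  2  6  3  2  2  3  1  1  1  1
  0  1  0  3  4  4  5  5  2 17 39 74 77 82 30  0  0  0  0  0  0  0  0  0
  0]
3.5 0.2 [ 54 103  98 100  86  81  25  65  71  52  70  69  50  57  59  49  43  43
  24  22  19  21  21  20  24  47  51  58  60  53  52  62  59  75  76  72
  81  97 103 107 106 103  46   3   1   0   0   0   0]
  walls [ 0  0  0  0  0  0  6 72 81 65 57 12  1  6  2  2  2  3  1  1  1  1  0  1
  0  4  4  4  5  5  2 20 64 79 80 75  0  0  0  0  0  0  0  0  0  0  0  0
  0]
[ 1 10 22 31 26 21 20 25 19  7  8  8  8  7  5  8  6  9  6  5  7  5  4  4
  7 11 31 25 31 32 26 28 16]
floor (array([554.5, 390. ,  99.9, 248.9,  90. ]), 3108)
```

```bash
cat >> h.py <<'E'
def go(x,y,z,yaw):
    s=r.get_state(); p=s['tcp_pos']; ye=s['eef_rot'][2]
    from scipy.spatial.transform import Rotation as Ro
    R=Ro.from_euler('xyz',s['eef_rot'],degrees=True).as_matrix()
    d=R.T@(np.array([x,y,z])-p); dy=(yaw-ye+90)%180-90
    print('t',round(s['time_s'],2),'tcp',np.round(p,4),'rpy',np.round(s['eef_rot'],2),'w',round(s['gripper_width'],4),'F',np.round(s['contact_force'],1))
    print('move',np.round(d,4),'roll',round(-np.radians(dy),3))
E
python3 - <<'E'
from h import *
c=dict(np.load('cap_top.npz'))
for px in [(68,147),(208,137),(248,517),(98,527)]:
    u,v=200+px[0]/4,120+px[1]/4
    d=c['pose'][:3,:3]@np.array([(u-c['cx'])/c['fx'],(v-c['cy'])/c['fy'],1]); o=c['pose'][:3,3]
    print(np.round(o+d*(0.022-o[2])/d[2],4))
go(.5855,.2804,.245,4.7)
E
```

```text
[0.6435 0.4354 0.022 ]
[0.6496 0.3623 0.022 ]
[0.452  0.3385 0.022 ]
[0.4458 0.4161 0.022 ]
t 2.4 tcp [0.2911 0.609  0.2455] rpy [180.    -0.   -25.54] w 0.0874 F [-0.2 -0.2 -0.4]
move [0.4074 0.1695 0.0006] roll -0.528
```

Emit:
step_arm([
  [0.05, 0.058, 0.024, 0, -0.106],
  [0.05, 0.116, 0.048, 0, -0.212],
  [0.05, 0.174, 0.072, 0, -0.318],
  [0.05, 0.232, 0.096, 0, -0.424],
  [0.05, 0.29, 0.12, 0, -0.528],
], newtons=30)

```text
time_s: 3.02
tcp_pos: [0.5012, 0.3752, 0.2459]
eef_rot: [-180.0, -0.0, 4.9]
contact_force: [1.9, 0.5, 0.3]
gripper_width: 0.051
```

```bash
python3 -c "
from h import *
go(.5855,.2804,.130,4.7)"
```

```text
t 3.02 tcp [0.5012 0.3752 0.2459] rpy [-1.7998e+02 -3.0000e-02  4.9300e+00] w 0.051 F [1.9 0.5 0.3]
move [0.0758 0.1017 0.1159] roll 0.004
```

Emit:
step_arm([
  [0.05, 0.035, 0.048, 0.02, 0.002],
  [0.05, 0.076, 0.102, 0.05, 0.004],
  [0.05, 0.076, 0.102, 0.1, 0.004],
  [0.05, 0.076, 0.102, 0.116, 0.004],
  [0.05, 0.076, 0.102, 0.116, 0.004],
])

```text
time_s: 3.65
tcp_pos: [0.5838, 0.2816, 0.1292]
eef_rot: [179.9, 0.1, 4.5]
contact_force: [-0.5, 0.7, 1.3]
gripper_width: 0.0502
```

Run:
```python
from h import *
go(.5855,.2804,.091,4.7)
c=capture('top'); np.savez('cap_top1.npz',**c); crop(c,220,350,130,260,5,'t1'); d=capture('side'); crop(d,190,390,110,260,4,'s1')
W=world(c);
```

```text
t 3.65 tcp [0.5838 0.2816 0.1292] rpy [1.7992e+02 7.0000e-02 4.5200e+00] w 0.0502 F [-0.5  0.7  1.3]
move [0.0017 0.0013 0.0382] roll -0.003
```

View pics/t1.png

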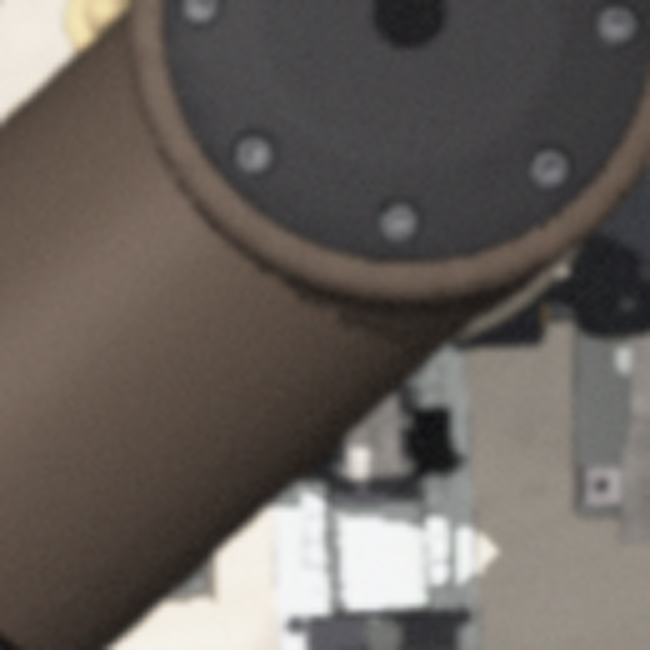

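View pics/s1.png

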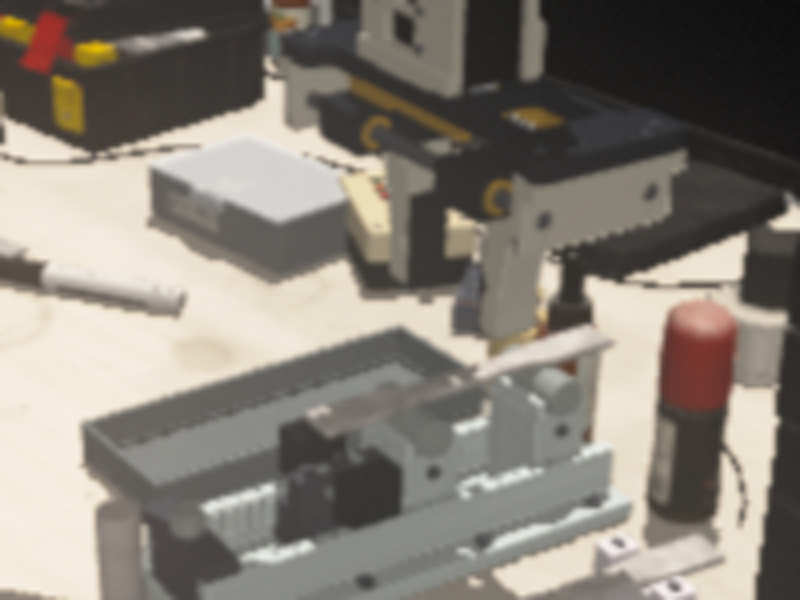

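Emit:
step_arm([
  [0.05, 0.0015, 0.001, 0.025, 0],
  [0.05, 0.0015, 0.001, 0.0395, 0],
  [0.05, 0.0015, 0.001, 0.0395, 0],
  [0.006, 0.0015, 0.001, 0.0395, 0],
  [0.006, 0.0015, 0.001, 0.0395, 0],
], newtons=30)

```text
time_s: 4.38
tcp_pos: [0.5862, 0.2808, 0.0911]
eef_rot: [-180.0, -0.1, 4.5]
contact_force: [0.1, -0.8, -1.1]
gripper_width: 0.0351
```

Emit:
step_arm([
  [0.006, 0, 0, 0, 0],
  [0.006, 0, 0, 0, 0],
  [0.006, 0, 0, -0.003, 0],
  [0.006, 0, 0, -0.015, 0],
  [0.006, 0, 0, -0.05, 0],
])

```text
time_s: 5.0
tcp_pos: [0.5848, 0.2797, 0.1394]
eef_rot: [179.9, 0.2, 4.5]
contact_force: [0.7, 0.5, -1.1]
gripper_width: 0.0117
```

Run:
```python
from h import *
go(.550,.392,.125,6)
c=capture('side'); np.savez('cap_side1.npz',**c); crop(c,190,390,110,260,4,'s2')
```

```text
t 5.0 tcp [0.5848 0.2797 0.1394] rpy [179.88   0.18   4.46] w 0.0117 F [ 0.7  0.5 -1.1]
move [-0.0259 -0.1147  0.0142] roll -0.027
```

View pics/s2.png

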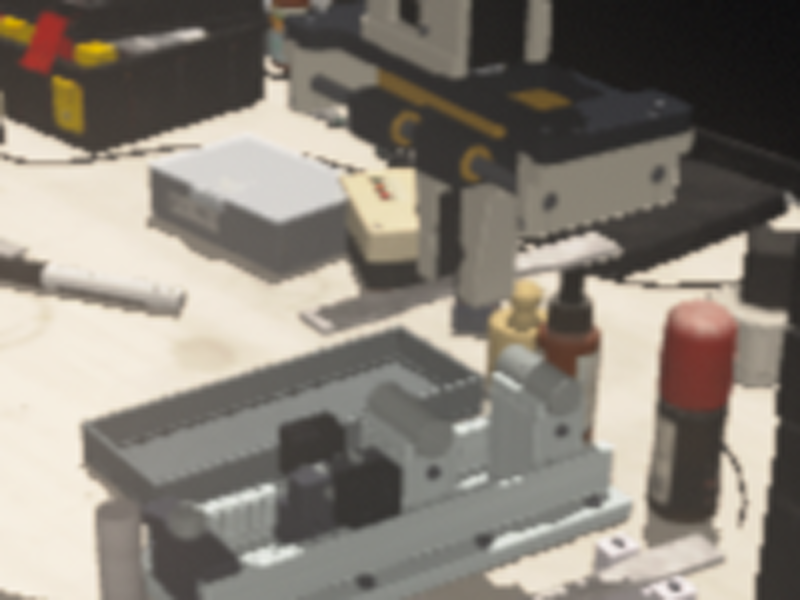

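Emit:
step_arm([
  [0.006, -0.022, -0.02, -0.005, -0.005],
  [0.006, -0.026, -0.06, -0.005, -0.027],
  [0.006, -0.026, -0.1, 0.005, -0.027],
  [0.006, -0.026, -0.115, 0.02, -0.027],
  [0.006, -0.026, -0.115, 0.05, -0.027],
])

```text
time_s: 5.68
tcp_pos: [0.5513, 0.3948, 0.0908]
eef_rot: [-179.9, -0.1, 6.1]
contact_force: [-0.1, 0.8, -1.8]
gripper_width: 0.012
```

Run:
```python
from h import *
go(.549,.392,.0295,6)
c=capture('side'); np.savez('cap_side2.npz',**c); crop(c,190,390,110,260,4,'s3')
c=capture('top'); np.savez('cap_top2.npz',**c); crop(c,200,350,120,270,4,'t3')
```

```text
t 5.67 tcp [0.5513 0.3948 0.0908] rpy [-1.7989e+02 -1.3000e-01  6.1200e+00] w 0.012 F [-0.1  0.8 -1.8]
move [-0.0028  0.0027  0.0612] roll 0.002
```

View pics/s3.png

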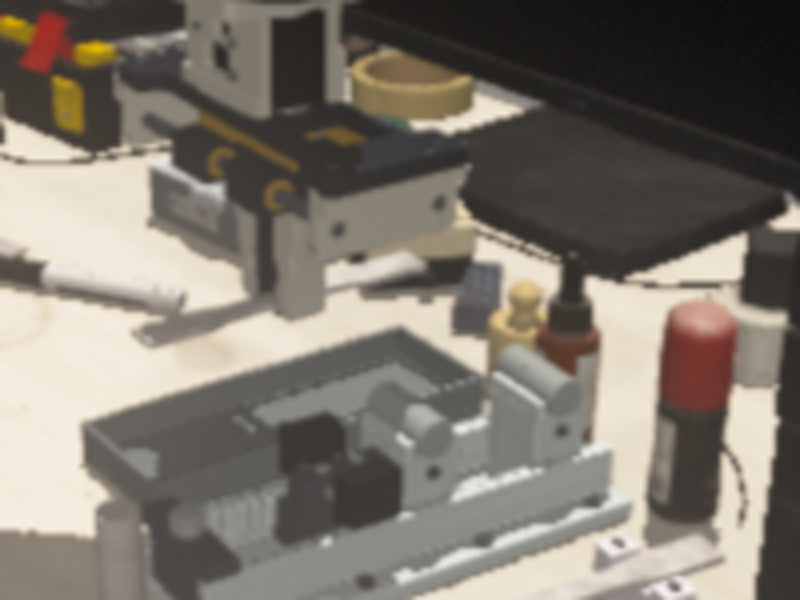

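View pics/t3.png

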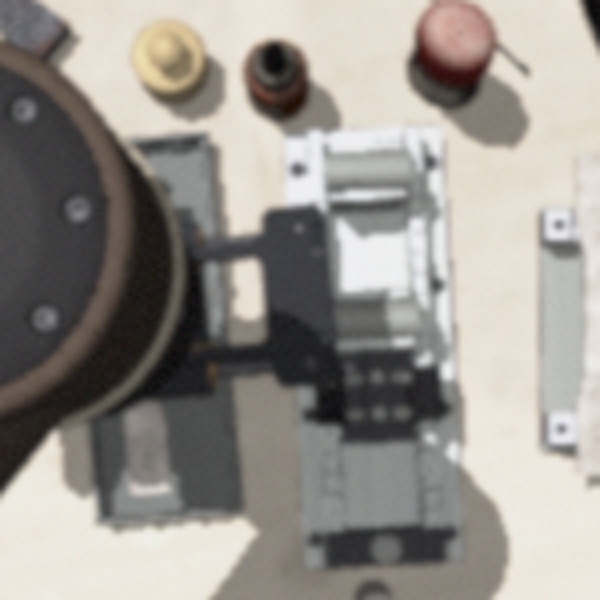

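Run:
```python
from h import *
c=dict(np.load('cap_top2.npz')); W=world(c).reshape(-1,3)
P=W[(W[:,2]>.1)&(W[:,2]<.3)&(W[:,1]<.36)&(W[:,1]>.25)&(W[:,0]<.65)]
print(P.min(0),P.max(0)); print(np.percentile(P[:,1],[1,5]),np.percentile(P[:,2],[1,50]))
c=dict(np.load('cap_side2.npz')); W=world(c)
for px in [(340,130),(380,240),(440,215),(455,190),(400,235),(290,310),(315,310),(150,335),(420,265)]:
    print(px,np.round(W[110+px[1]//4,190+px[0]//4],4))
```

```text
[0.51312086 0.29651656 0.12910636] [0.59681924 0.35990274 0.29930315]
[0.29799444 0.30041841] [0.14530169 0.17539224]
(340, 130) [0.5708 0.37   0.1692]
(380, 240) [0.5561 0.3052 0.1397]
(440, 215) [0.5894 0.3084 0.1457]
(455, 190) [0.5964 0.3098 0.1557]
(400, 235) [0.5685 0.3085 0.1399]
(290, 310) [0.5433 0.3713 0.0806]
(315, 310) [0.5569 0.3718 0.0773]
(150, 335) [0.4752 0.3856 0.0769]
(420, 265) [0.6311 0.392  0.0776]
```

Emit:
step_arm([
  [0.006, 0, 0.002, 0.02, 0],
  [0.006, 0, 0.002, 0.035, 0],
  [0.006, 0, 0.002, 0.035, 0],
])

```text
time_s: 6.15
tcp_pos: [0.5508, 0.3902, 0.0543]
eef_rot: [179.9, 0.1, 6.0]
contact_force: [-0.5, -0.5, -0.1]
gripper_width: 0.0117
```

Run:
```python
from h import *
go(.549,.389,.032,6)
```

```text
t 6.15 tcp [0.5508 0.3902 0.0543] rpy [1.7992e+02 8.0000e-02 5.9900e+00] w 0.0117 F [-0.5 -0.5 -0.1]
move [-0.0019  0.0009  0.0223] roll -0.0
```

Emit:
step_arm([
  [0.006, -0.002, 0.001, 0.015, 0],
  [0.006, -0.002, 0.001, 0.023, 0],
  [0.006, -0.002, 0.001, 0.023, 0],
  [0.006, -0.002, 0.001, 0.023, 0],
])

```text
time_s: 6.65
tcp_pos: [0.5494, 0.39, 0.0323]
eef_rot: [-180.0, -0.0, 6.0]
contact_force: [-0.8, 0.1, 0.5]
gripper_width: 0.0113
```

Run:
```python
from h import *
go(.549,.389,.032,6)
c=capture('side'); np.savez('cap_side3.npz',**c); crop(c,190,390,110,260,4,'s4')
```

```text
t 6.65 tcp [0.5494 0.39   0.0323] rpy [-1.7999e+02 -2.0000e-02  6.0400e+00] w 0.0113 F [-0.8  0.1  0.5]
move [-0.0005  0.001   0.0003] roll 0.001
```

View pics/s4.png

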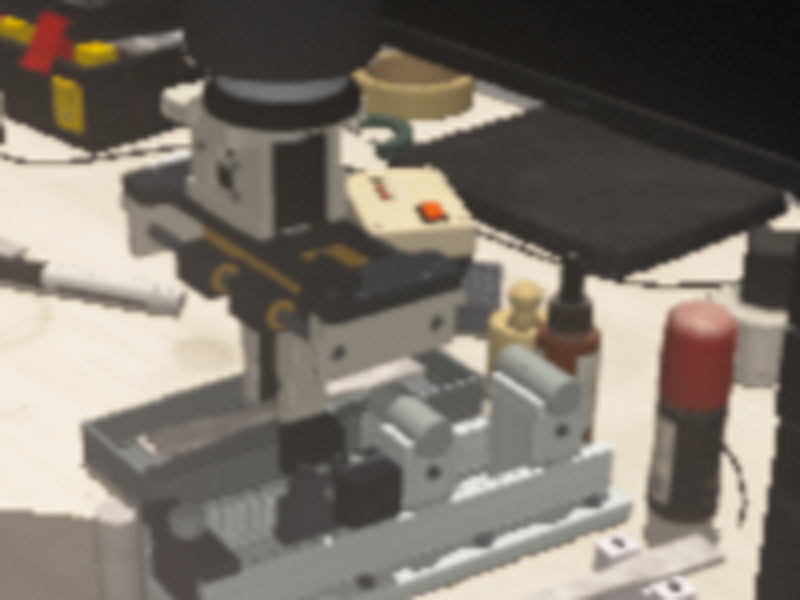

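Emit:
step_arm([
  [0.017, 0, 0, 0, 0],
  [0.017, 0, 0, 0, 0],
  [0.017, 0, 0, -0.01, 0],
  [0.017, 0, 0, -0.03, 0],
  [0.017, 0, 0, -0.08, 0],
])

```text
time_s: 7.32
tcp_pos: [0.5481, 0.3887, 0.1111]
eef_rot: [179.8, 0.2, 6.0]
contact_force: [1.2, 1.7, 0.2]
gripper_width: 0.0173
```

Run:
```python
from h import *
go(.5208,.2748,.150,3.1)
c=capture('side'); np.savez('cap_side4.npz',**c); crop(c,190,390,110,260,4,'s5')
for n in ['button_l_face','button_r_face','carriage_end','stop_face','sliding_roller','fixed_roller']:
    o=spotter.tip_of('side',n); print(n,[(round(d['p'],2),np.round(d['location'],3).tolist()) for d in o[:2]])
```

```text
t 7.33 tcp [0.5481 0.3887 0.1111] rpy [179.83   0.2    6.01] w 0.0173 F [1.2 1.7 0.2]
move [-0.0392  0.1105 -0.0384] roll 0.051
button_l_face [(0.49, [0.515, 0.239, 0.051]), (0.31, [0.491, 0.27, 0.024])]
button_r_face [(0.5, [0.517, 0.308, 0.048])]
carriage_end [(0.78, [0.489, 0.272, 0.023])]
stop_face [(0.6, [0.447, 0.268, 0.019])]
sliding_roller [(0.69, [0.554, 0.392, 0.001]), (0.66, [0.451, 0.266, 0.019])]
fixed_roller [(0.58, [0.631, 0.282, 0.072]), (0.37, [0.442, 0.265, -0.0])]
```

View pics/s5.png

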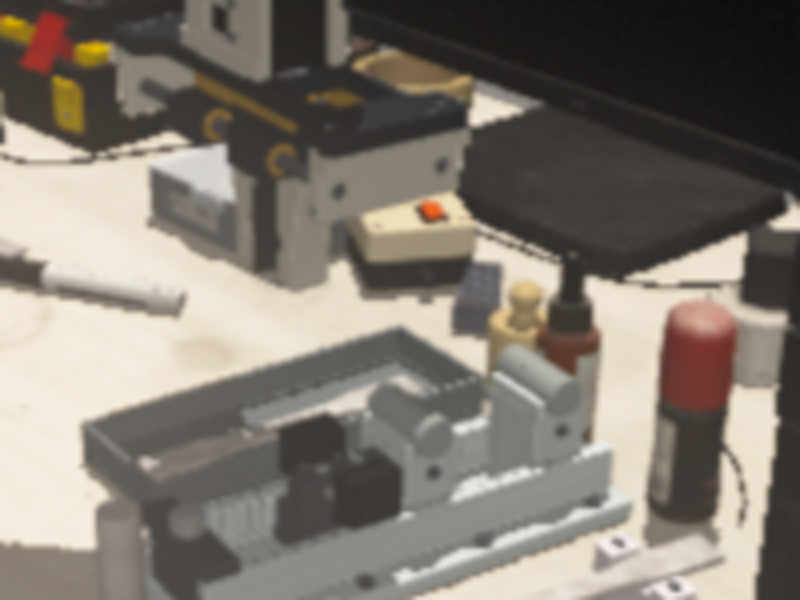

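Run:
```python
from h import *
c=dict(np.load('cap_top2.npz')); W=world(c).reshape(-1,3)
def sel(x0,x1,y0,y1,z0,z1):
    return W[(W[:,0]>x0)&(W[:,0]<x1)&(W[:,1]>y0)&(W[:,1]<y1)&(W[:,2]>z0)&(W[:,2]<z1)]
for nm,P in {'fixed':sel(.60,.66,.24,.32,.066,.08),'slid':sel(.53,.585,.24,.30,.066,.08),'but':sel(.49,.54,.23,.32,.057,.066),'spine':sel(.48,.54,.23,.32,.047,.056)}.items():
    (cx,cy),wh,a=cv2.minAreaRect((P[:,:2]*1000).astype(np.float32)); print(nm,len(P),cx,cy,wh,a,P.min(0),P.max(0))
```

```text
fixed 226 626.8339233398438 281.5536193847656 (25.869691848754883, 43.505035400390625) 0.7596949338912964 [0.61395277 0.2597087  0.06605675] [0.63974187 0.30341974 0.07832538]
slid 216 553.3634033203125 275.9562072753906 (42.25044631958008, 24.884328842163086) 86.31241607666016 [0.54068092 0.25522431 0.06602016] [0.5662714  0.29656244 0.07829656]
but 209 520.878173828125 274.7309265136719 (37.796085357666016, 63.57737350463867) 3.289336919784546 [0.50083739 0.242126   0.05702248] [0.539118   0.30592054 0.06574787]
spine 197 516.2027587890625 274.1205139160156 (46.18247985839844, 31.788982391357422) 1.4265847206115723 [0.49308414 0.25790215 0.04708542] [0.53955506 0.28995595 0.05573115]
```

Emit:
step_arm([
  [0.0876, -0.015, 0.05, -0.02, 0.02],
  [0.0876, -0.043, 0.111, -0.02, 0.051],
  [0.0876, -0.043, 0.111, -0.01, 0.051],
  [0.0876, -0.043, 0.111, 0, 0.051],
  [0.0876, -0.043, 0.111, 0, 0.051],
], newtons=30)

```text
time_s: 8.3
tcp_pos: [0.5179, 0.2752, 0.1105]
eef_rot: [179.9, 0.1, 3.1]
contact_force: [-0.1, 0.3, 0.1]
gripper_width: 0.0612
```

Run:
```python
from h import *
go(.517,.2745,.059,3.1)
c=capture('side'); np.savez('cap_side5.npz',**c); crop(c,190,390,110,260,4,'s6')
```

```text
t 8.3 tcp [0.5179 0.2752 0.1105] rpy [1.799e+02 1.100e-01 3.130e+00] w 0.0612 F [-0.1  0.3  0.1]
move [-0.0008  0.0006  0.0515] roll 0.001
```

View pics/s6.png

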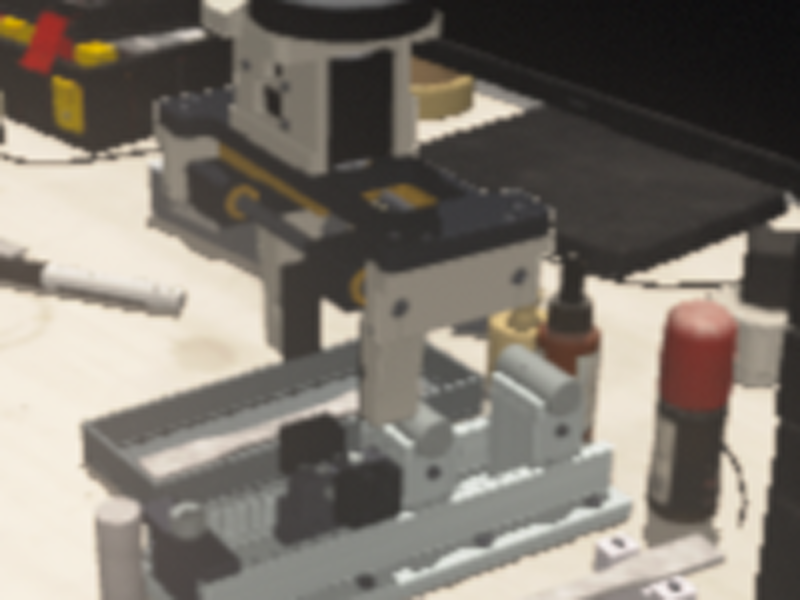

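Emit:
step_arm([
  [0.0876, 0, 0, 0, 0],
  [0.0876, 0, 0, 0, 0],
  [0.0876, -0.001, 0, 0.015, 0],
  [0.0876, -0.001, 0, 0.035, 0],
  [0.0876, -0.001, 0, 0.0515, 0],
])

```text
time_s: 8.98
tcp_pos: [0.5166, 0.2746, 0.059]
eef_rot: [180.0, 0.0, 3.1]
contact_force: [-0.2, 0.1, 0.5]
gripper_width: 0.0875
```

Emit:
step_arm([
  [0.08, 0, 0, 0, 0],
  [0.07, 0, 0, 0, 0],
  [0.07, 0, 0, 0, 0],
])

```text
time_s: 9.35
tcp_pos: [0.5175, 0.2752, 0.0612]
eef_rot: [-180.0, -0.1, 3.1]
contact_force: [0.1, -0.3, -0.5]
gripper_width: 0.071
```

Run:
```python
from h import *
go(.517,.2745,.059,3.1)
c=capture('side'); np.savez('cap_side6.npz',**c); crop(c,190,390,110,260,4,'s7')
c=capture('top'); np.savez('cap_top6.npz',**c); crop(c,230,350,160,280,5,'t7')
```

```text
t 9.35 tcp [0.5175 0.2752 0.0612] rpy [-1.7995e+02 -6.0000e-02  3.1100e+00] w 0.071 F [ 0.1 -0.3 -0.5]
move [-0.0005  0.0007  0.0022] roll 0.0
```

View pics/s7.png

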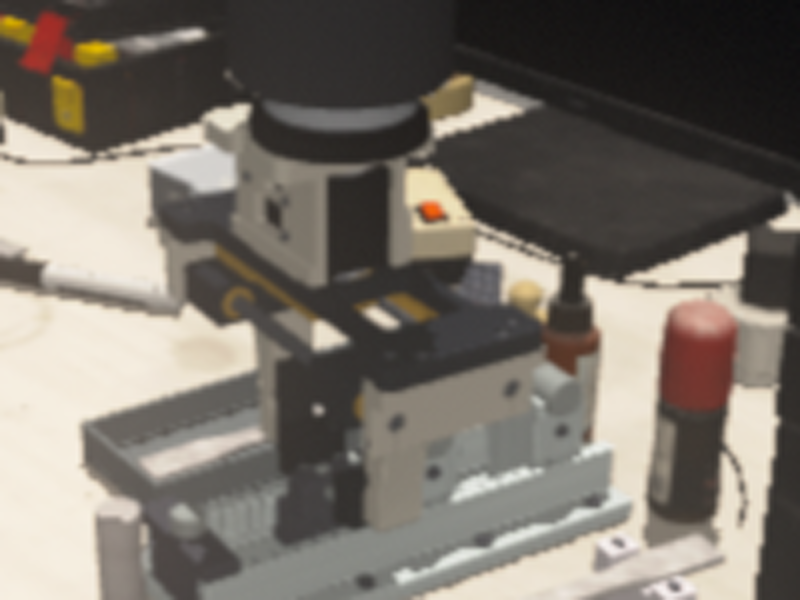

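View pics/t7.png

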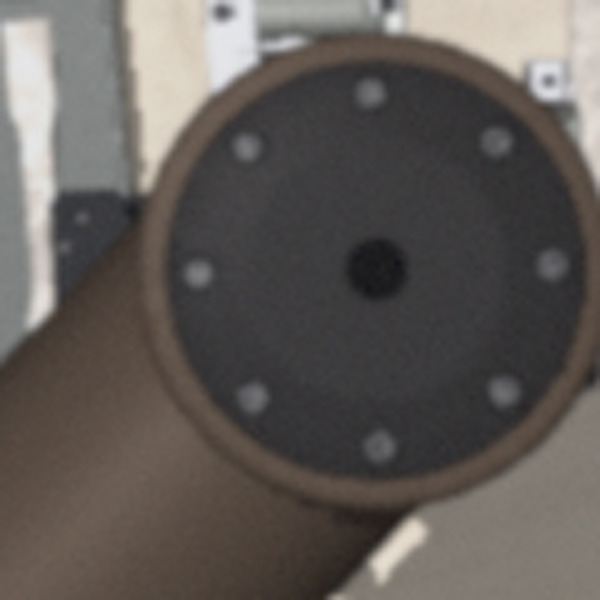

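Run:
```python
from h import *
for f in ['cap_side5','cap_side6']:
    c=dict(np.load(f+'.npz')); W=world(c); g=c['image'].mean(2)
    m=(W[...,2]>.040)&(W[...,2]<.060)&(W[...,1]>.2)&(W[...,1]<.256)&(W[...,0]>.47)&(W[...,0]<.56)
    for nm,mm in [('dark',m&(g<75)),('bright',m&(g>110))]:
        P=W[mm]
        if len(P): print(f,nm,len(P),np.round(np.percentile(P,[3,50,97],axis=0),4).tolist())
    c0=c['image'];
```

```text
cap_side5 dark 167 [[0.5049, 0.2386, 0.0406], [0.5135, 0.241, 0.0508], [0.5291, 0.254, 0.0594]]
cap_side5 bright 51 [[0.5419, 0.2526, 0.0402], [0.5479, 0.2546, 0.0493], [0.5595, 0.2558, 0.058]]
cap_side6 dark 75 [[0.5049, 0.2386, 0.0411], [0.5063, 0.2433, 0.0503], [0.5167, 0.2537, 0.0599]]
cap_side6 bright 116 [[0.5094, 0.2221, 0.0437], [0.5202, 0.2245, 0.0522], [0.5579, 0.2553, 0.0592]]
```

Emit:
step_arm([
  [0.062, 0, 0, 0, 0],
  [0.055, 0, 0, 0, 0],
  [0.049, 0, 0, 0, 0],
  [0.049, 0, 0, 0, 0],
  [0.049, 0, 0, 0, 0],
])

```text
time_s: 10.07
tcp_pos: [0.5171, 0.2746, 0.0609]
eef_rot: [180.0, 0.0, 3.1]
contact_force: [0.2, -3.1, 6.0]
gripper_width: 0.0494
```

Run:
```python
from h import *
go(.473,.2725,.059,3.1)
```

```text
t 10.07 tcp [0.5171 0.2746 0.0609] rpy [179.97   0.     3.12] w 0.0494 F [ 0.2 -3.1  6. ]
move [-0.0441 -0.0003  0.0019] roll 0.0
```

Emit:
step_arm([
  [0.049, 0, 0.0005, -0.0015, 0],
  [0.049, -0.005, 0.0005, -0.0015, 0],
  [0.049, -0.013, 0.0005, -0.0015, 0],
  [0.049, -0.022, 0.0005, -0.0015, 0],
  [0.049, -0.03, 0.0005, -0.0015, 0],
])

```text
time_s: 10.7
tcp_pos: [0.4857, 0.2722, 0.0613]
eef_rot: [179.9, 0.1, 3.1]
contact_force: [1.3, -1.6, -14.9]
gripper_width: 0.0492
```

Run:
```python
from h import *
go(.473,.2725,.059,3.1)
c=capture('side'); np.savez('cap_side7.npz',**c); crop(c,190,390,160,310,4,'s8')
for n in ['carriage_end','stop_face','sliding_roller']:
    o=spotter.tip_of('side',n); print(n,[(round(d['p'],2),np.round(d['location'],3).tolist()) for d in o[:2]])
print(r.get_state()['contact_force'])
```

```text
t 10.7 tcp [0.4857 0.2722 0.0613] rpy [1.7995e+02 9.0000e-02 3.0900e+00] w 0.0492 F [  1.3  -1.6 -14.9]
move [-0.0126 -0.001   0.0023] roll -0.0
carriage_end [(0.59, [0.456, 0.269, 0.024])]
stop_face [(0.82, [0.446, 0.267, 0.021])]
sliding_roller [(0.81, [0.523, 0.272, 0.071])]
[ -0.44985283  -1.3518286  -16.33073589]
```

View pics/s8.png

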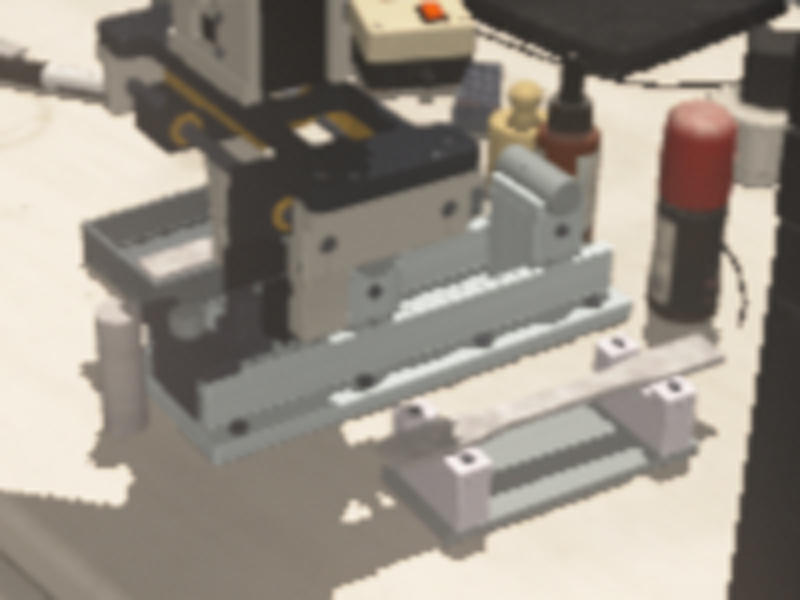

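Emit:
step_arm([
  [0.049, -0.002, 0, 0.001, 0],
  [0.049, -0.005, 0, 0.001, 0],
  [0.049, -0.007, 0, 0.001, 0],
  [0.049, -0.007, 0, 0.001, 0],
])

```text
time_s: 11.4
tcp_pos: [0.48, 0.2723, 0.0613]
eef_rot: [180.0, 0.0, 3.1]
contact_force: [-0.4, -1.9, -9.6]
gripper_width: 0.0491
```

Emit:
step_arm([
  [0.049, -0.001, 0, 0, 0],
  [0.049, -0.002, 0, 0, 0],
  [0.049, -0.002, 0, 0, 0],
])

```text
time_s: 11.78
tcp_pos: [0.4782, 0.2722, 0.0612]
eef_rot: [180.0, -0.0, 3.1]
contact_force: [0.6, -4.1, -8.2]
gripper_width: 0.0493
```

Emit:
step_arm([
  [0.049, -0.001, 0, 0.0005, 0],
  [0.049, -0.002, 0, 0.0005, 0],
  [0.049, -0.002, 0, 0.0005, 0],
])

```text
time_s: 12.15
tcp_pos: [0.4764, 0.2721, 0.0611]
eef_rot: [-180.0, -0.0, 3.1]
contact_force: [1.4, -5.0, -3.9]
gripper_width: 0.0491
```

Emit:
step_arm([
  [0.049, -0.001, 0, 0, 0],
  [0.049, -0.002, 0, 0, 0],
  [0.049, -0.002, 0, 0, 0],
])

```text
time_s: 12.52
tcp_pos: [0.4744, 0.272, 0.0611]
eef_rot: [-180.0, -0.0, 3.1]
contact_force: [0.7, -5.1, -3.3]
gripper_width: 0.0488
```

Emit:
step_arm([
  [0.049, -0.001, 0.0004, 0, 0],
  [0.049, -0.001, 0.0004, 0, 0],
])

```text
time_s: 12.78
tcp_pos: [0.4735, 0.2719, 0.0611]
eef_rot: [-180.0, -0.1, 3.1]
contact_force: [1.7, -5.0, -2.1]
gripper_width: 0.049
```

Emit:
step_arm([
  [0.049, -0.001, 0, 0, 0],
  [0.049, -0.001, 0, 0, 0],
])

```text
time_s: 13.02
tcp_pos: [0.4731, 0.2719, 0.0611]
eef_rot: [-180.0, -0.1, 3.1]
contact_force: [4.3, -4.6, -2.8]
gripper_width: 0.0489
```

Emit:
step_arm([
  [0.049, -0.0005, 0, 0, 0],
  [0.049, -0.0005, 0, 0, 0],
])

```text
time_s: 13.28
tcp_pos: [0.473, 0.2719, 0.0611]
eef_rot: [-180.0, -0.1, 3.1]
contact_force: [6.7, -5.9, -4.7]
gripper_width: 0.0491
```

Run:
```python
from h import *
go(.473,.2725,.059,3.1)
c=capture('side'); np.savez('cap_side8.npz',**c); crop(c,190,390,160,310,4,'s9')
for n in ['carriage_end','stop_face','sliding_roller']:
    o=spotter.tip_of('side',n); print(n,[(round(d['p'],2),np.round(d['location'],3).tolist()) for d in o[:2]])
```

```text
t 13.28 tcp [0.473  0.2719 0.0611] rpy [-1.7995e+02 -1.3000e-01  3.1300e+00] w 0.0491 F [ 6.7 -5.9 -4.7]
move [ 0.     -0.0005  0.0021] roll 0.001
carriage_end [(0.71, [0.447, 0.266, 0.021]), (0.37, [0.474, 0.301, 0.051])]
stop_face [(0.56, [0.446, 0.266, 0.02])]
sliding_roller [(0.71, [0.51, 0.271, 0.069])]
```

View pics/s9.png

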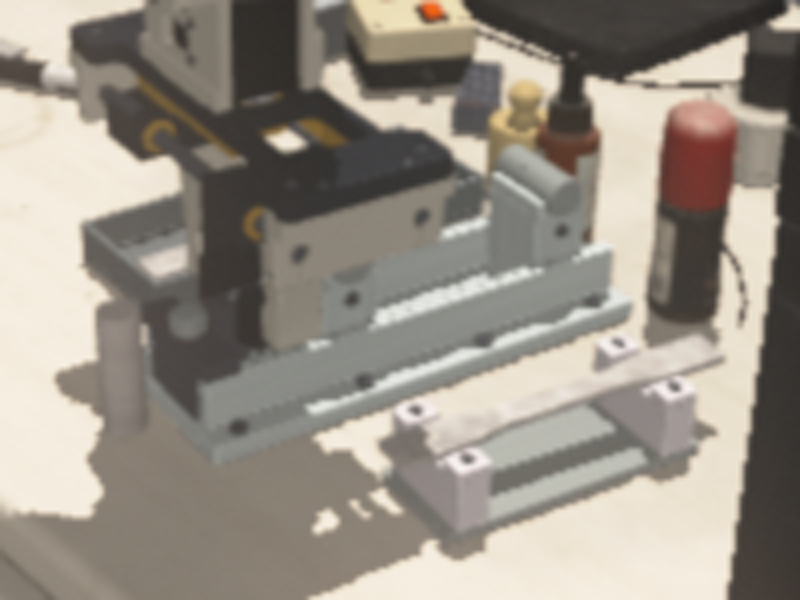

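Emit:
step_arm([
  [0.052, -0.0003, 0, 0, 0],
  [0.055, -0.0003, 0, 0, 0],
  [0.058, -0.0003, 0, 0, 0],
  [0.06, -0.0003, 0, 0, 0],
  [0.062, -0.0003, 0, 0, 0],
])

```text
time_s: 14.1
tcp_pos: [0.4726, 0.2714, 0.0612]
eef_rot: [-180.0, -0.1, 3.1]
contact_force: [4.6, -6.7, -2.4]
gripper_width: 0.0618
```

Emit:
step_arm([
  [0.066, 0, 0, 0, 0],
  [0.076, 0, 0, 0, 0],
  [0.082, 0, 0, 0, 0],
  [0.082, 0, 0, -0.02, 0],
  [0.082, 0, 0, -0.07, 0],
])

```text
time_s: 14.72
tcp_pos: [0.4702, 0.2708, 0.1294]
eef_rot: [179.8, 0.2, 3.1]
contact_force: [0.3, 1.1, 0.3]
gripper_width: 0.0814
```

Run:
```python
from h import *
go(.56,.1628,.13,0.8)
c=capture('side'); np.savez('cap_side9.npz',**c); crop(c,190,390,160,310,4,'s10')
for n in ['carriage_end','stop_face','sliding_roller','button_l_face','button_r_face','fixed_roller','coupon_new']:
    o=spotter.tip_of('side',n); print(n,[(round(d['p'],2),np.round(d['location'],3).tolist()) for d in o[:2]])
```

```text
t 14.72 tcp [0.4702 0.2708 0.1294] rpy [179.83   0.2    3.1 ] w 0.0814 F [0.3 1.1 0.3]
move [ 0.0838  0.1127 -0.0006] roll 0.04
carriage_end [(0.6, [0.446, 0.268, 0.02]), (0.22, [0.409, 0.271, -0.002])]
stop_face [(0.85, [0.449, 0.267, 0.017])]
sliding_roller [(0.77, [0.512, 0.269, 0.072])]
button_l_face [(0.6, [0.475, 0.241, 0.051])]
button_r_face [(0.6, [0.473, 0.303, 0.051])]
fixed_roller [(0.71, [0.631, 0.282, 0.074]), (0.24, [0.677, 0.322, 0.001])]
coupon_new [(0.95, [0.56, 0.16, 0.034])]
```

View pics/s10.png

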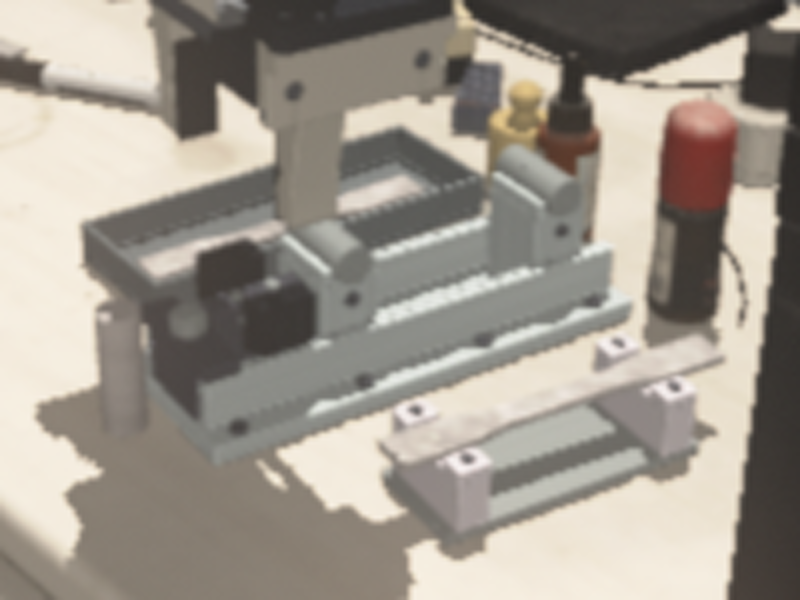

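Run:
```python
from h import *
c=dict(np.load('cap_top.npz')); W=world(c).reshape(-1,3)
P=W[(W[:,2]>.05)&(W[:,1]<.15)&(W[:,0]>.4)&(W[:,0]<.75)]; print(len(P),P[:,1].max(),np.percentile(P[:,1],[50,99]),P.min(0))
c=dict(np.load('cap_side.npz')); W=world(c).reshape(-1,3)
P=W[(W[:,2]>.05)&(W[:,1]<.13)&(W[:,0]>.4)&(W[:,0]<.75)]; print(len(P),P[:,1].max() if len(P) else 0, np.percentile(P[:,1],[50,99]),P.min(0))
for z in (.1,.2,.3):
  Q=P[abs(P[:,2]-z)<.02]; print(z,len(Q),Q.min(0) if len(Q) else 0,Q.max(0) if len(Q) else 0)
```

```text
27616 0.13332618279819197 [0.03332069 0.12541469] [ 0.53279665 -0.10210432  0.05004141]
53899 0.12977484809685885 [-0.07493301  0.10467597] [ 0.53303299 -0.14733046  0.05000288]
0.1 4539 [ 0.53614227 -0.14624482  0.08003806] [0.74050193 0.02342005 0.1199907 ]
0.2 5773 [ 0.53356728 -0.14658142  0.18000117] [0.67324453 0.02355044 0.21999562]
0.3 6386 [ 0.53322507 -0.14641958  0.28000543] [0.60774504 0.02305041 0.31998324]
```

Run:
```python
from h import *
for n in ('top','side'):
    c=dict(np.load(f'cap_{n}.npz')); W=world(c).reshape(-1,3)
    P=W[(W[:,2]>.05)&(W[:,1]<.15)&(W[:,1]>.03)&(W[:,0]>.4)&(W[:,0]<.75)]
    for z0 in np.arange(.05,.6,.05):
        Q=P[(P[:,2]>=z0)&(P[:,2]<z0+.05)]
        if len(Q): print(n,round(z0,2),len(Q),Q.min(0).round(3),Q.max(0).round(3))
```

```text
top 0.05 801 [0.562 0.031 0.05 ] [0.75  0.065 0.1  ]
top 0.1 981 [0.563 0.03  0.1  ] [0.75  0.065 0.15 ]
top 0.15 1182 [0.563 0.03  0.15 ] [0.749 0.068 0.2  ]
top 0.2 1467 [0.562 0.03  0.2  ] [0.75  0.067 0.25 ]
top 0.25 1846 [0.563 0.03  0.25 ] [0.75  0.064 0.3  ]
top 0.3 2317 [0.563 0.03  0.3  ] [0.75  0.064 0.35 ]
top 0.35 3735 [0.558 0.03  0.35 ] [0.75  0.133 0.4  ]
top 0.4 2757 [0.712 0.03  0.4  ] [0.75  0.133 0.44 ]
side 0.35 1287 [0.633 0.03  0.371] [0.747 0.131 0.4  ]
side 0.4 1449 [0.724 0.03  0.4  ] [0.75  0.132 0.436]
```

Emit:
step_arm([
  [0.05, 0.03, 0.04, 0, 0.01],
  [0.05, 0.06, 0.085, 0, 0.02],
  [0.05, 0.084, 0.113, 0, 0.04],
  [0.05, 0.084, 0.113, 0.02, 0.04],
  [0.05, 0.084, 0.113, 0.04, 0.04],
])

```text
time_s: 15.75
tcp_pos: [0.5614, 0.1623, 0.0891]
eef_rot: [180.0, 0.1, 0.7]
contact_force: [-0.7, -0.3, 0.4]
gripper_width: 0.0504
```

Run:
```python
from h import *
go(.56,.1628,.046,0.8)
c=capture('side'); np.savez('cap_side10.npz',**c); crop(c,190,390,160,310,4,'s11')
```

```text
t 15.75 tcp [0.5614 0.1623 0.0891] rpy [1.7996e+02 6.0000e-02 7.3000e-01] w 0.0504 F [-0.7 -0.3  0.4]
move [-0.0014 -0.0005  0.0431] roll -0.001
```

View pics/s11.png

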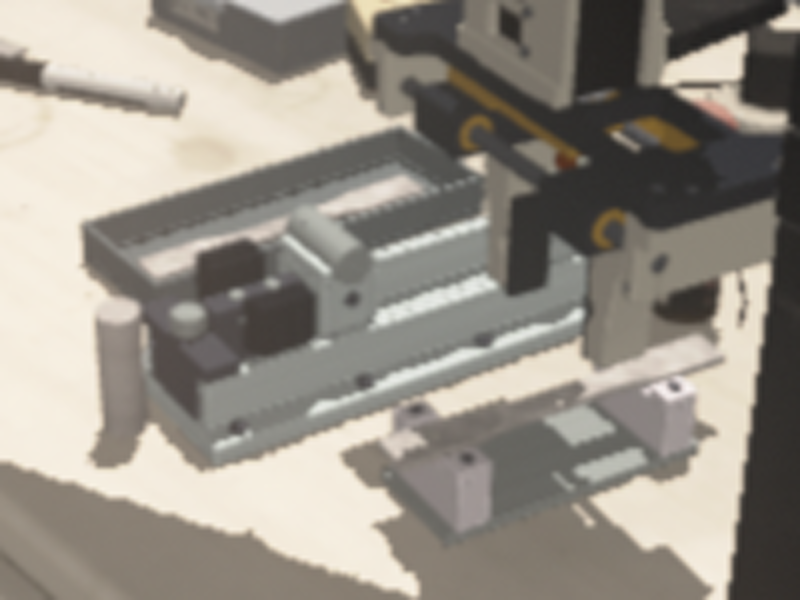

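Emit:
step_arm([
  [0.05, -0.001, 0, 0.025, 0],
  [0.05, -0.001, 0, 0.0435, 0],
  [0.05, -0.001, 0, 0.0435, 0],
  [0.05, -0.001, 0, 0.0435, 0],
  [0.006, -0.001, 0, 0.0435, 0],
])

```text
time_s: 16.42
tcp_pos: [0.5609, 0.1635, 0.048]
eef_rot: [-180.0, -0.1, 0.8]
contact_force: [-0.3, -0.2, 0.6]
gripper_width: 0.0444
```

Emit:
step_arm([
  [0.006, 0, 0, 0, 0],
  [0.006, 0, 0, 0, 0],
  [0.006, 0, 0, 0, 0],
  [0.006, 0, 0, 0, 0],
  [0.006, 0, 0, 0, 0],
])

```text
time_s: 17.05
tcp_pos: [0.5604, 0.1631, 0.0472]
eef_rot: [180.0, -0.0, 0.8]
contact_force: [-0.3, -1.3, 1.1]
gripper_width: 0.0122
```

Emit:
step_arm([
  [0.006, 0, 0, -0.004, 0],
  [0.006, 0, 0, -0.03, 0],
  [0.006, 0, 0, -0.085, 0],
  [0.006, 0, 0, -0.085, 0],
  [0.006, 0, 0, -0.085, 0],
])

```text
time_s: 17.68
tcp_pos: [0.5601, 0.1633, 0.1321]
eef_rot: [-180.0, -0.0, 0.8]
contact_force: [0.5, -0.2, -1.1]
gripper_width: 0.0119
```

Run:
```python
from h import *
go(.5715,.2777,.13,3.1)
c=capture('side'); np.savez('cap_side11.npz',**c); crop(c,190,390,160,310,4,'s12')
c=capture('top'); np.savez('cap_top11.npz',**c); crop(c,200,400,130,280,4,'t12')
for n in ['coupon_new','fixed_roller','sliding_roller']:
  for k in ('side','top'):
    o=spotter.tip_of(k,n); print(n,k,[(round(d['p'],2),np.round(d['location'],3).tolist()) for d in o[:2]])
```

```text
t 17.68 tcp [0.5601 0.1633 0.1321] rpy [-1.7996e+02 -1.0000e-02  8.0000e-01] w 0.0119 F [ 0.5 -0.2 -1.1]
move [ 0.013  -0.1143  0.0022] roll -0.04
coupon_new side [(0.86, [0.559, 0.164, 0.116])]
coupon_new top []
fixed_roller side [(0.87, [0.631, 0.279, 0.074])]
fixed_roller top [(0.94, [0.626, 0.279, 0.071])]
sliding_roller side [(0.7, [0.513, 0.271, 0.073])]
sliding_roller top []
```

View pics/s12.png

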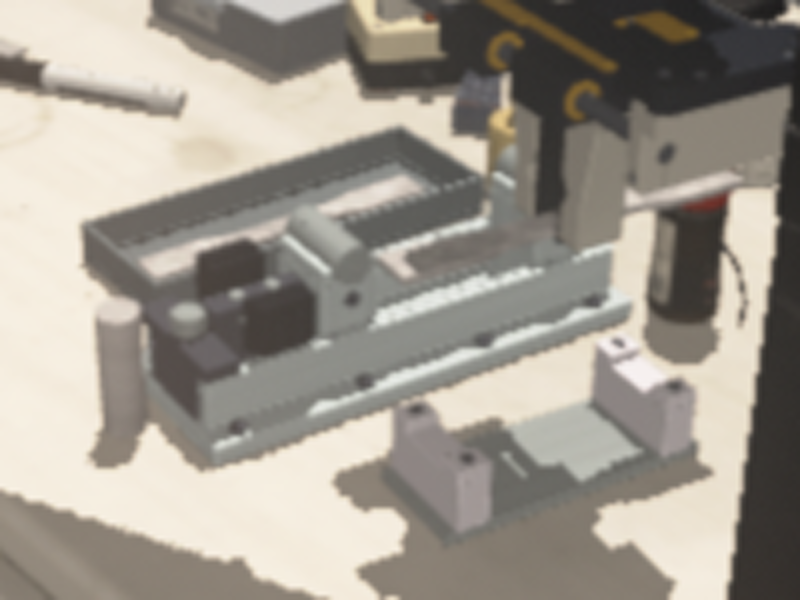

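View pics/t12.png

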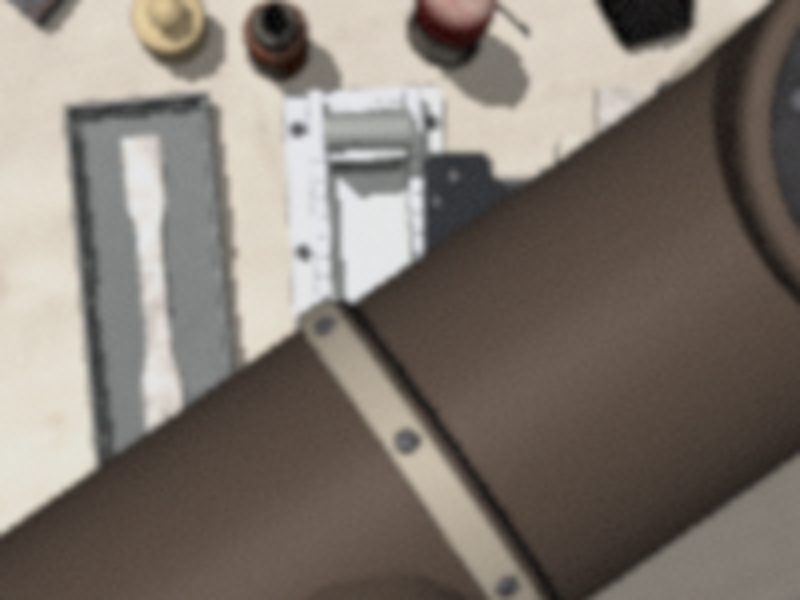

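```bash
cat > roll.py <<'E'
from h import *
from scipy.optimize import least_squares
a=np.radians(3.1)
def jig(P): # u along world~x, v across, through centreline
    d=P[:,:2]-np.array([.521,.2750]); return np.c_[d[:,0]*np.cos(a)+d[:,1]*np.sin(a), -d[:,0]*np.sin(a)+d[:,1]*np.cos(a), P[:,2]]
for f,lst in {'cap_top2':[('fixed',.105),('slid_old',.035)],'cap_top11':[('fixed',.105)],'cap_side9':[('fixed',.105),('slid',-.008)],'cap_side11':[('slid',-.008)],'cap_side10':[('slid',-.008)],'cap_side1':[('fixed',.105)]}.items():
    c=dict(np.load(f+'.npz')); J=jig(world(c).reshape(-1,3)); J=J[~np.isnan(J[:,0])]
    for nm,u0 in lst:
        Q=J[(abs(J[:,0]-u0)<.022)&(abs(J[:,1])<.021)&(J[:,2]>.062)&(J[:,2]<.08)]
        fn=lambda p:np.hypot(Q[:,0]-p[0],Q[:,2]-p[1])-.010
        s=least_squares(fn,[u0,.064],loss='soft_l1',f_scale=.001)
        T=J[(abs(J[:,0]-u0)<.02)&(abs(J[:,1])<.03)&(J[:,2]>.0715)&(J[:,2]<.08)]
        print(f,nm,len(Q),'circ u,z',np.round(s.x,4),'rms',np.round(np.std(fn(s.x)),4),'strip u',T[:,0].mean().round(4),len(T),'v range',np.percentile(T[:,1],[2,98]).round(4))
E
python3 roll.py
```

```text
cap_top2 fixed 287 circ u,z [0.1066 0.0646] rms 0.0014 strip u 0.1062 154 v range [-0.0205  0.0225]
cap_top2 slid_old 276 circ u,z [0.0327 0.0644] rms 0.0014 strip u 0.0326 147 v range [-0.0212  0.0197]
cap_top11 fixed 283 circ u,z [0.1068 0.0644] rms 0.0015 strip u 0.1066 157 v range [-0.0206  0.0225]
cap_side9 fixed 167 circ u,z [0.1082 0.0633] rms 0.0014 strip u 0.1072 72 v range [-0.0238  0.0192]
cap_side9 slid 135 circ u,z [-0.0096  0.0629] rms 0.0014 strip u -0.0105 54 v range [-0.0261  0.0013]
cap_side11 slid 173 circ u,z [-0.0097  0.0632] rms 0.0013 strip u -0.0106 87 v range [-0.0248  0.0172]
cap_side10 slid 172 circ u,z [-0.0096  0.0633] rms 0.0012 strip u -0.0107 90 v range [-0.0252  0.0168]
cap_side1 fixed 165 circ u,z [0.1083 0.0635] rms 0.0014 strip u 0.1068 74 v range [-0.0258  0.0183]
```

```bash
cat > cp.py <<'E'
from h import *
def coupon(f,z0,z1,yc,xr,yaw):
    c=dict(np.load(f+'.npz')); P=world(c).reshape(-1,3); P=P[(P[:,2]>z0)&(P[:,2]<z1)&(abs(P[:,1]-yc)<.03)&(P[:,0]>xr[0])&(P[:,0]<xr[1])]
    return P
# pre-grasp coupon_new side cam, top cam
for f in ('cap_side9','cap_side4','cap_top'):
    P=coupon(f,.031,.038,.163,(.45,.68),0)
    k=np.polyfit(P[:,0],P[:,1],1)
    for i in range(4):
        m=abs(P[:,1]-np.polyval(k,P[:,0]))<.011; P=P[m]; k=np.polyfit(P[:,0],P[:,1],1)
    print(f,len(P),fit(P))
P=coupon('cap_side11',.112,.124,.163,(.45,.68),0)
print('held',len(P),fit(P),P[:,0].min(),P[:,0].max())
h,e=np.histogram(P[:,0],np.arange(.45,.68,.01));print(h)
for x in np.arange(.485,.65,.02):
    q=P[abs(P[:,0]-x)<.005]; print(round(x,3),len(q),np.round([q[:,1].min(),q[:,1].max(),np.median(q[:,2])],4) if len(q) else '')
E
python3 cp.py
```

```text
cap_side9 642 (array([0.5607, 0.159 ]), np.float64(0.5), np.float64(0.1632), np.float64(0.0191), 0.0336)
cap_side4 639 (array([0.561 , 0.1591]), np.float64(0.43), np.float64(0.1637), np.float64(0.0191), 0.0336)
cap_top 661 (array([0.56  , 0.1633]), np.float64(1.01), np.float64(0.1636), np.float64(0.0186), 0.0345)
held 619 (array([0.5596, 0.1586]), np.float64(-1.75), np.float64(0.1619), np.float64(0.0353), 0.1184) 0.4779829032077271 0.6441844527675247
[ 0  0 20 54 56 54 47 39 36 55 82 24  5  6 28 25 29 25 26  8  0  0  0]
0.485 54 [0.1505 0.1715 0.1184]
0.505 54 [0.1512 0.1711 0.1184]
0.525 39 [0.1535 0.1706 0.1184]
0.545 55 [0.1409 0.1829 0.1185]
0.565 24 [0.1399 0.1701 0.1207]
0.585 6 [0.1561 0.1591 0.1178]
0.605 25 [0.1538 0.1631 0.118 ]
0.625 25 [0.1529 0.1646 0.1182]
0.645 8 [0.1539 0.1645 0.1179]
```

```bash
cat > yaw.py <<'E'
from h import *
a=np.radians(3.1)
for f in ('cap_top','cap_side','cap_side9'):
    c=dict(np.load(f+'.npz')); W=world(c).reshape(-1,3); d=W[:,:2]-np.array([.521,.275]); u=d[:,0]*np.cos(a)+d[:,1]*np.sin(a); v=-d[:,0]*np.sin(a)+d[:,1]*np.cos(a); z=W[:,2]
    off=0 if f=='cap_top' else -.003
    for s in (1,-1):
        m=(z>.030)&(z<.037)&(abs(v-off-s*.025)<.008)&(u>-.06)&(u<.125)
        for i in range(3):
            k=np.polyfit(u[m],v[m],1); m=m&(abs(v-np.polyval(k,u))<.0045)
        print(f,s,m.sum(),'yaw',round(3.1+np.degrees(np.arctan(k[0])),2),'v at u=.04',round(np.polyval(k,.04),4))
E
python3 yaw.py
```

```text
cap_top 1 268 yaw 3.77 v at u=.04 0.0256
cap_top -1 255 yaw 3.19 v at u=.04 -0.0247
cap_side 1 100 yaw 3.88 v at u=.04 0.0202
cap_side -1 298 yaw 3.9 v at u=.04 -0.0293
cap_side9 1 101 yaw 3.76 v at u=.04 0.0202
cap_side9 -1 308 yaw 3.92 v at u=.04 -0.0293
```

```bash
python3 -c "
from h import *
go(.5694,.2758,.13,3.6)"
```

```text
t 18.07 tcp [0.5602 0.1631 0.1314] rpy [1.7996e+02 5.0000e-02 8.1000e-01] w 0.0116 F [-0.1  0.  -1.2]
move [ 0.0108 -0.1126  0.0014] roll -0.049
```

Emit:
step_arm([
  [0.006, 0.003, -0.03, 0, -0.012],
  [0.006, 0.006, -0.07, 0, -0.025],
  [0.006, 0.0108, -0.1, 0, -0.04],
  [0.006, 0.0108, -0.1126, 0.001, -0.049],
  [0.006, 0.0108, -0.1126, 0.01, -0.049],
])

```text
time_s: 18.7
tcp_pos: [0.5697, 0.2767, 0.1219]
eef_rot: [-180.0, -0.0, 3.7]
contact_force: [-0.3, -1.1, -0.7]
gripper_width: 0.0118
```

Emit:
step_arm([
  [0.006, 0, 0, 0.01, 0],
  [0.006, 0, 0, 0.015, 0],
  [0.006, 0, 0, 0.015, 0],
  [0.006, 0, 0, 0.015, 0],
])

```text
time_s: 19.2
tcp_pos: [0.5698, 0.2757, 0.1073]
eef_rot: [-180.0, -0.0, 3.6]
contact_force: [0.0, -1.0, -0.7]
gripper_width: 0.0114
```

Run:
```python
from h import *
go(.5694,.2758,.0918,3.6)
c=capture('side'); np.savez('cap_side12.npz',**c); crop(c,190,390,130,280,4,'s13')
go(.5694,.2758,.0918,3.6)
P=world(c).reshape(-1,3); P=P[(P[:,2]>.08)&(P[:,2]<.098)&(abs(P[:,1]-.2758)<.03)&(P[:,0]>.46)&(P[:,0]<.68)]
print(len(P),P[:,0].min(),P[:,0].max())
for x in (.495,.505,.515,.63,.64,.65):
    q=P[abs(P[:,0]-x)<.005]; print(x,len(q),np.round([q[:,1].min(),q[:,1].max(),np.median(q[:,2])],4) if len(q) else '')
```

```text
t 19.2 tcp [0.5698 0.2757 0.1073] rpy [-1.7999e+02 -2.0000e-02  3.6000e+00] w 0.0114 F [ 0.  -1.  -0.7]
move [-0.0004 -0.0001  0.0155] roll 0.0
t 19.25 tcp [0.5699 0.2758 0.1075] rpy [-1.7998e+02 -3.0000e-02  3.6000e+00] w 0.0113 F [-0.3 -0.2 -1. ]
move [-0.0005 -0.      0.0157] roll 0.0
515 0.4878590304259225 0.6782677082600969
0.495 41 [0.2596 0.2809 0.0935]
0.505 43 [0.2602 0.2823 0.0933]
0.515 36 [0.261  0.2797 0.0934]
0.63 30 [0.2673 0.2883 0.0936]
0.64 32 [0.2685 0.2892 0.0935]
0.65 26 [0.2689 0.2903 0.0936]
```

View pics/s13.png

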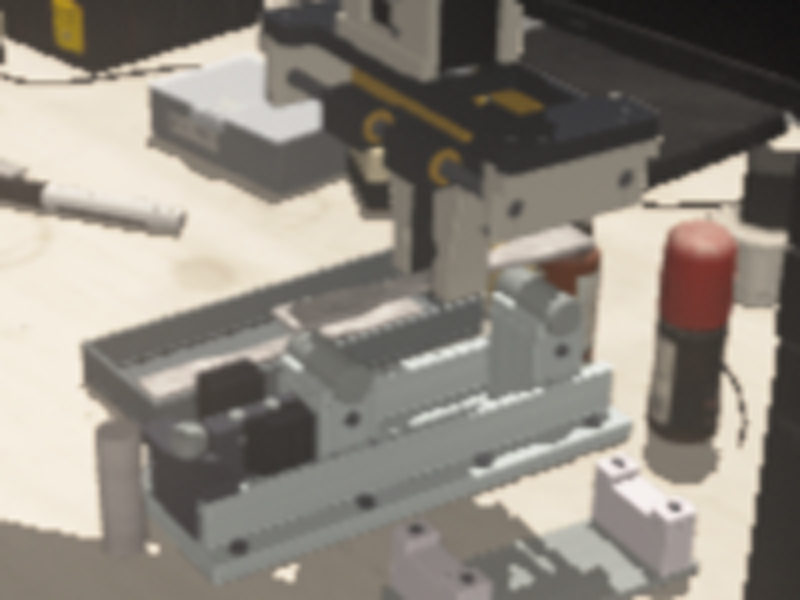

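Emit:
step_arm([
  [0.006, -0.0005, 0.0005, 0.008, -0.001],
  [0.006, -0.0005, 0.0005, 0.014, -0.001],
  [0.006, -0.0005, 0.0005, 0.0155, -0.001],
  [0.006, -0.0005, 0.0005, 0.0155, -0.001],
])

```text
time_s: 19.75
tcp_pos: [0.5691, 0.2755, 0.0914]
eef_rot: [180.0, 0.0, 3.7]
contact_force: [-0.6, -0.3, -1.0]
gripper_width: 0.0118
```

Emit:
step_arm([
  [0.006, 0, 0, 0.001, 0],
  [0.006, 0, 0, 0.001, 0],
])

```text
time_s: 20.0
tcp_pos: [0.5693, 0.2755, 0.0911]
eef_rot: [-180.0, -0.0, 3.7]
contact_force: [-2.5, -0.5, 4.6]
gripper_width: 0.0115
```

Emit:
step_arm([
  [0.014, 0, 0, 0, 0],
  [0.018, 0, 0, 0, 0],
  [0.024, 0, 0, 0, 0],
  [0.03, 0, 0, 0, 0],
  [0.03, 0, 0, -0.005, 0],
])

```text
time_s: 20.62
tcp_pos: [0.5689, 0.2752, 0.0953]
eef_rot: [180.0, 0.0, 3.7]
contact_force: [-0.1, -1.1, -0.1]
gripper_width: 0.0299
```

Emit:
step_arm([
  [0.03, 0, 0, -0.02, 0],
  [0.03, 0, 0, -0.06, 0],
  [0.03, 0, 0, -0.12, 0],
  [0.03, 0, -0.03, -0.12, 0],
  [0.03, 0, -0.09, -0.12, 0],
])

```text
time_s: 21.25
tcp_pos: [0.5638, 0.3652, 0.2175]
eef_rot: [-179.9, -0.1, 3.5]
contact_force: [1.4, 0.4, 0.1]
gripper_width: 0.0302
```

Emit:
step_arm([
  [0.03, -0.02, -0.06, 0, 0],
  [0.03, -0.04, -0.12, 0, 0],
  [0.03, -0.06, -0.18, 0, 0],
  [0.03, -0.08, -0.24, 0, 0],
  [0.03, -0.1, -0.28, 0, 0],
])

```text
time_s: 21.88
tcp_pos: [0.444, 0.6407, 0.2146]
eef_rot: [180.0, 0.0, 3.7]
contact_force: [0.3, 0.1, 0.3]
gripper_width: 0.0298
```

```bash
python3 - <<'E'
from h import *
go(.5694,.2758,.0918,3.6)
c=capture('side'); np.savez('cap_side13.npz',**c); crop(c,190,390,150,300,4,'s14')
c=capture('top'); np.savez('cap_top13.npz',**c); crop(c,200,400,130,280,4,'t14')
for n in ['coupon_new','fixed_roller','sliding_roller','stop_face','carriage_end','button_l_face','button_r_face','weight_big','glue_bottle','oil_dropper','roller_a']:
  for k in ('side','top'):
    o=spotter.tip_of(k,n); print(n,k,[(round(d['p'],2),np.round(d['location'],3).tolist()) for d in o[:2]])
E
sed -i "s/^for f,lst in.*/for f,lst in {'cap_top13':[('fixed',.107),('slid',-.01)],'cap_side13':[('fixed',.107),('slid',-.01)]}.items():/" roll.py; python3 roll.py
```

```text
t 21.88 tcp [0.444  0.6407 0.2146] rpy [1.7997e+02 2.0000e-02 3.7300e+00] w 0.0298 F [0.3 0.1 0.3]
move [0.1015 0.3723 0.123 ] roll 0.002
coupon_new side [(0.84, [0.567, 0.277, 0.074])]
coupon_new top [(0.97, [0.568, 0.273, 0.071])]
fixed_roller side [(0.93, [0.632, 0.281, 0.07])]
fixed_roller top [(0.9, [0.626, 0.281, 0.07])]
sliding_roller side [(0.78, [0.515, 0.271, 0.072])]
sliding_roller top [(0.6, [0.516, 0.271, 0.073])]
stop_face side [(0.71, [0.452, 0.267, 0.018])]
stop_face top [(0.51, [0.449, 0.27, 0.018])]
carriage_end side [(0.84, [0.449, 0.27, 0.022])]
carriage_end top [(0.94, [0.45, 0.267, 0.021])]
button_l_face side [(0.86, [0.478, 0.234, 0.054])]
button_l_face top [(0.71, [0.479, 0.236, 0.049]), (0.38, [0.679, 0.326, 0.001])]
button_r_face side [(0.64, [0.474, 0.304, 0.051])]
button_r_face top [(0.58, [0.473, 0.302, 0.048])]
weight_big side []
weight_big top [(0.74, [0.689, 0.383, -0.002])]
glue_bottle side [(0.7, [0.688, 0.234, -0.001])]
glue_bottle top [(0.89, [0.687, 0.239, -0.001]), (0.34, [0.555, 0.387, 0.005])]
oil_dropper side [(0.79, [0.678, 0.323, 0.003])]
oil_dropper top [(0.54, [0.437, 0.27, 0.002]), (0.52, [0.678, 0.325, 0.001])]
roller_a side [(0.61, [0.411, 0.272, 0.0])]
roller_a top [(0.66, [0.409, 0.274, -0.002])]
cap_top13 fixed 346 circ u,z [0.1075 0.0692] rms 0.0052 strip u 0.1066 255 v range [-0.0204  0.0207]
cap_top13 slid 342 circ u,z [-0.0098  0.069 ] rms 0.0051 strip u -0.0101 266 v range [-0.0209  0.0214]
cap_side13 fixed 220 circ u,z [0.1084 0.0691] rms 0.005 strip u 0.1066 155 v range [-0.0238  0.0169]
cap_side13 slid 246 circ u,z [-0.0107  0.0698] rms 0.0054 strip u -0.0103 193 v range [-0.0234  0.0163]
```

View pics/s14.png

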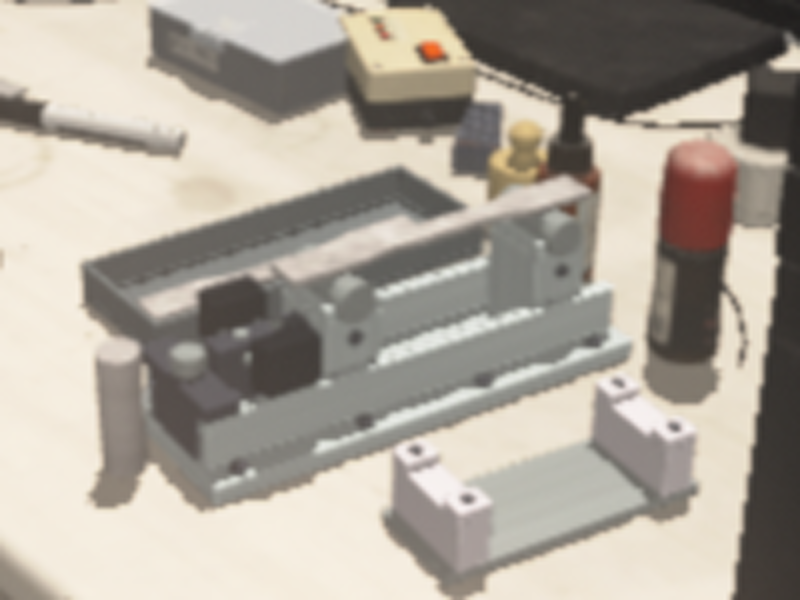

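View pics/t14.png

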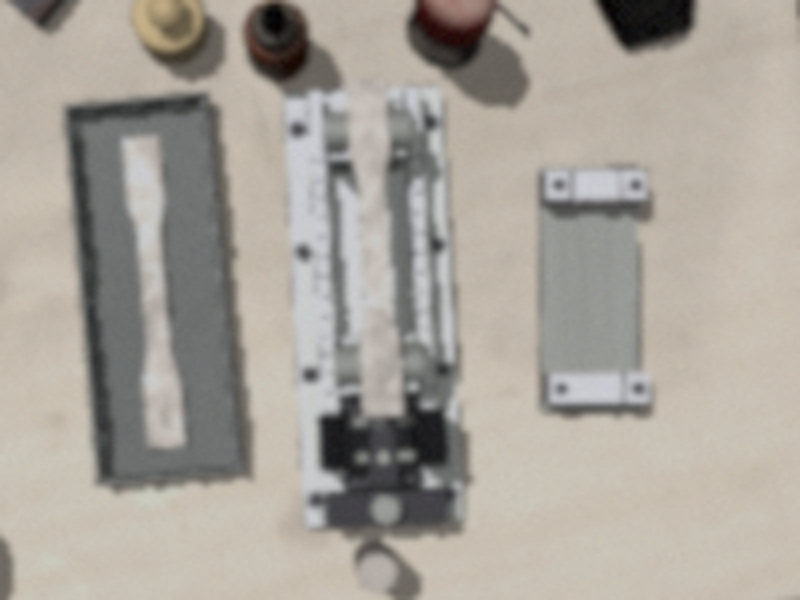

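```bash
python3 - <<'E'
from h import *
from scipy.optimize import least_squares
a=np.radians(3.6)
def jig(W): 
    d=W[:,:2]-np.array([.521,.2750]); return np.c_[d[:,0]*np.cos(a)+d[:,1]*np.sin(a), -d[:,0]*np.sin(a)+d[:,1]*np.cos(a), W[:,2]]
for f in ('cap_top','cap_top13','cap_side9','cap_side13'):
    c=dict(np.load(f+'.npz')); W=world(c).reshape(-1,3); W=W[~np.isnan(W[:,0])]; J=jig(W)
    for nm,du in (('fixed',.107),('slid',-.0105 if f!='cap_top' else .033)):
        Q=J[(abs(J[:,0]-du)<.022)&(abs(J[:,1])<.0225)&(abs(J[:,1])>.0125)&(J[:,2]>.062)&(J[:,2]<.08)]
        fn=lambda p:np.hypot(Q[:,0]-p[0],Q[:,2]-p[1])-.010
        s=least_squares(fn,[du,.064],loss='soft_l1',f_scale=.001); print(f,nm,len(Q),s.x.round(4))
    B=J[(abs(J[:,2]-.0615)<.004)&(abs(J[:,1])<.04)&(J[:,0]>-.07)&(J[:,0]<.025)]
    B=B[(abs(B[:,1])>.016)]
    if 'top' in f:
        for s in (1,-1):
            q=B[B[:,1]*s>0]; print('  btn',s,len(q),np.percentile(q,[2,50,98],axis=0)[:,:2].round(4).tolist())
    S=J[(abs(J[:,2]-.043)<.003)&(abs(J[:,1])<.04)&(J[:,0]>-.12)&(J[:,0]<-.05)]
    print('  stop',len(S),np.percentile(S,[2,98],axis=0)[:,:2].round(4).tolist())
    if '13' in f:
        Q=J[(abs(J[:,2]-.078)<.004)&(abs(J[:,1])<.03)&(J[:,0]>-.06)&(J[:,0]<.145)]
        k=[0,0 if 'top' in f else -.003]
        for i in range(3):
            m=abs(Q[:,1]-np.polyval(k,Q[:,0]))<.011; R=Q[m]; k=np.polyfit(R[:,0],R[:,1],1)
        print('  coupon u',np.percentile(R[:,0],[0.5,50,99.5]).round(4),'mid',np.percentile(R[:,0],[.5,99.5]).mean().round(4),'yaw',round(3.6+np.degrees(k[0]),2),'v@.048',np.polyval(k,.048).round(4),'z',np.median(R[:,2]).round(4))
    P=W[(abs(W[:,2]-.008)<.004)&(abs(W[:,1]-.388)<.03)&(abs(W[:,0]-.55)<.12)]
E
sed -i "s/^for f in .*/for f in ('cap_top13','cap_side13'):/" yaw.py; python3 yaw.py
```

```text
cap_top fixed 124 [0.1066 0.0646]
cap_top slid 122 [0.0326 0.0643]
  btn 1 110 [[-0.0187, 0.0167], [-0.0049, 0.0238], [0.0167, 0.0314]]
  btn -1 114 [[-0.019, -0.0308], [-0.0049, -0.0231], [0.0204, -0.0162]]
  stop 224 [[-0.1023, -0.0295], [-0.0735, 0.0295]]
cap_top13 fixed 121 [0.1066 0.0642]
cap_top13 slid 126 [-0.0091  0.0644]
  btn 1 116 [[-0.0602, 0.0164], [-0.0463, 0.0235], [-0.0051, 0.0315]]
  btn -1 109 [[-0.0606, -0.0312], [-0.0465, -0.0227], [0.0011, -0.0164]]
  stop 230 [[-0.0912, -0.0291], [-0.0565, 0.0294]]
  coupon u [-0.0343  0.0467  0.1291] mid 0.0474 yaw 3.68 v@.048 -0.0001 z 0.0785
cap_side9 fixed 66 [0.1085 0.0632]
cap_side9 slid 57 [-0.0098  0.0629]
  stop 260 [[-0.1182, -0.0337], [-0.0541, 0.0252]]
cap_side13 fixed 71 [0.1089 0.0646]
cap_side13 slid 87 [-0.0083  0.0641]
  stop 271 [[-0.1188, -0.0351], [-0.0537, 0.0257]]
  coupon u [-0.0334  0.0405  0.1304] mid 0.0485 yaw 3.43 v@.048 -0.0055 z 0.0774
cap_top13 1 267 yaw 3.53 v at u=.04 0.0256
cap_top13 -1 257 yaw 3.34 v at u=.04 -0.0246
cap_side13 1 92 yaw 2.82 v at u=.04 0.0205
cap_side13 -1 293 yaw 4.0 v at u=.04 -0.0296
```

Run:
```python
from h import *
def g(f): return cv2.Laplacian(cv2.GaussianBlur(cv2.cvtColor(np.load(f+'.npz')['image'],cv2.COLOR_RGB2GRAY),(0,0),1.0),cv2.CV_32F)
def gr(f): return np.float32(cv2.cvtColor(np.load(f+'.npz')['image'],cv2.COLOR_RGB2GRAY))
regs={'buttons':(238,270,220,250),'pedestal':(262,284,218,246),'stop':(226,250,240,265),'fixed':(312,336,208,240),'near pl':(240,330,255,276)}
ref='cap_side13'
for f in ('cap_side9','cap_side10','cap_side11','cap_side12'):
    for n,(u0,u1,v0,v1) in regs.items():
        T=gr(ref)[v0:v1,u0:u1]; S=gr(f)[v0-5:v1+5,u0-5:u1+5]
        m=cv2.matchTemplate(S,T,cv2.TM_CCOEFF_NORMED); _,mx,_,(x,y)=cv2.minMaxLoc(m)
        sub=[0,0]
        if 0<x<m.shape[1]-1: a,b,c=m[y,x-1:x+2]; sub[0]=(a-c)/(2*(a-2*b+c))
        if 0<y<m.shape[0]-1: a,b,c=m[y-1:y+2,x]; sub[1]=(a-c)/(2*(a-2*b+c))
        print(f,n,round(mx,3),round(x-5+sub[0],2),round(y-5+sub[1],2))
c=dict(np.load('cap_side13.npz')); 
p=np.array([.473,.272,.05]); print('px per 1.5mm along x', np.subtract(proj(c,p+[.0015,0,0]),proj(c,p)))
crop(c,220,290,215,275,10,'s15'); t=dict(np.load('cap_top13.npz')); crop(t,270,325,215,270,10,'t15')
crop(dict(np.load('cap_side10.npz')),220,290,215,275,10,'s16')
```

```text
cap_side9 buttons 0.828 -0.74 0.46
cap_side9 pedestal 0.862 -1.12 0.23
cap_side9 stop 0.943 0.05 -0.12
cap_side9 fixed 0.954 0.02 -0.0
cap_side9 near pl 0.881 -0.29 -0.19
cap_side10 buttons 0.91 -0.71 0.35
cap_side10 pedestal 0.859 -1.12 0.22
cap_side10 stop 0.997 -0.02 0.05
cap_side10 fixed 0.43 5 5
cap_side10 near pl 0.442 -5 -5
cap_side11 buttons 0.91 -0.71 0.35
cap_side11 pedestal 0.859 -1.12 0.22
cap_side11 stop 0.998 -0.02 0.05
cap_side11 fixed 0.829 -0.19 0.04
cap_side11 near pl 0.711 -0.39 -0.45
cap_side12 buttons 0.896 -0.63 0.43
cap_side12 pedestal 0.851 -1.3 1.11
cap_side12 stop 0.954 0.04 -0.06
cap_side12 fixed 0.947 0.1 0.21
cap_side12 near pl 0.336 -5 -5
px per 1.5mm along x [ 0.76569028 -0.20786106]
```

View pics/s15.png

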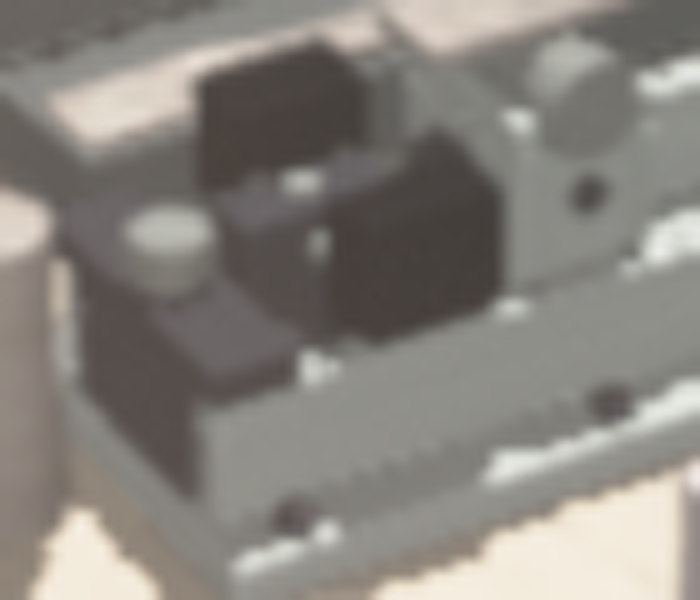

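View pics/t15.png

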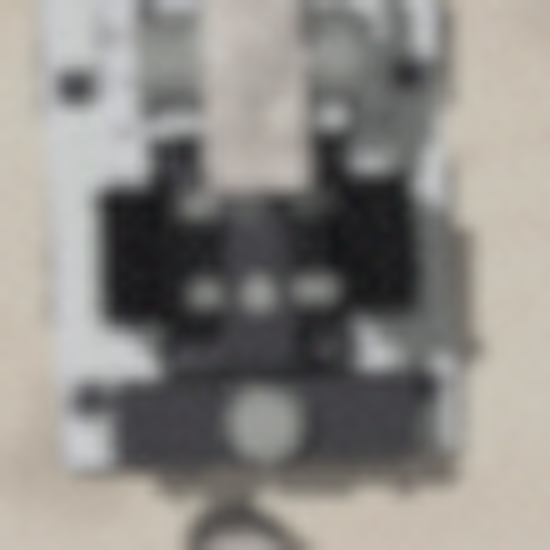

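View pics/s16.png

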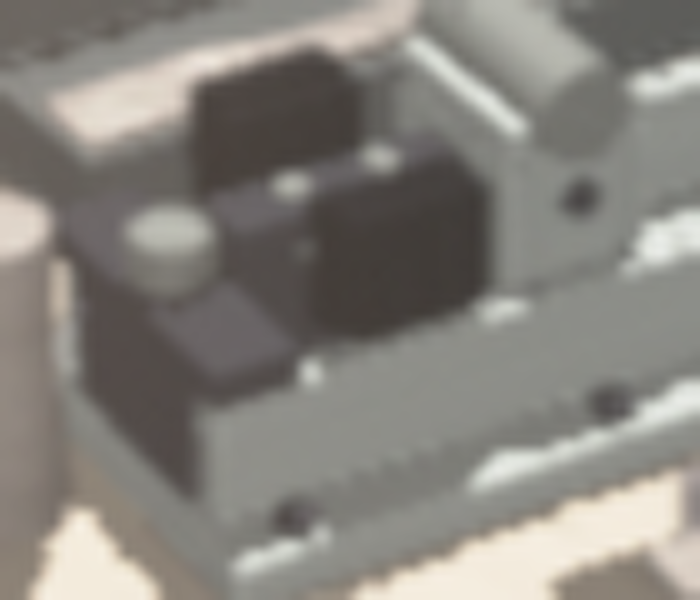

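```bash
python3 -c "
from h import *
go(.4745,.2703,.15,3.4)"
```

```text
t 23.07 tcp [0.4455 0.6382 0.2155] rpy [180.     0.     3.68] w 0.0304 F [0.3 0.4 0.1]
move [0.0053 0.369  0.0655] roll 0.005
```

Emit:
step_arm([
  [0.0876, 0, 0.06, 0, 0],
  [0.0876, 0, 0.12, 0, 0],
  [0.0876, 0, 0.18, 0, 0],
  [0.0876, 0.003, 0.24, 0, 0.003],
  [0.0876, 0.005, 0.3, 0, 0.005],
], newtons=30)

```text
time_s: 23.7
tcp_pos: [0.4698, 0.3373, 0.2159]
eef_rot: [-180.0, -0.0, 3.4]
contact_force: [0.6, -0.4, 0.8]
gripper_width: 0.0747
```

Emit:
step_arm([
  [0.0876, 0, 0.04, 0, 0],
  [0.0876, 0, 0.069, 0, 0],
  [0.0876, 0, 0.069, 0.02, 0],
  [0.0876, 0, 0.069, 0.065, 0],
  [0.0876, 0, 0.069, 0.065, 0],
])

```text
time_s: 24.32
tcp_pos: [0.4725, 0.2689, 0.148]
eef_rot: [179.8, 0.3, 3.4]
contact_force: [0.3, -0.4, 1.3]
gripper_width: 0.0877
```

```bash
python3 -c "
from h import *
go(.4745,.2703,.06,3.4)
c=capture('side'); crop(c,190,390,110,260,4,'s17')"
```

```text
t 24.32 tcp [0.4725 0.2689 0.148 ] rpy [179.77   0.26   3.38] w 0.0877 F [ 0.3 -0.4  1.3]
move [ 0.0025 -0.0016  0.088 ] roll -0.0
```

View pics/s17.png

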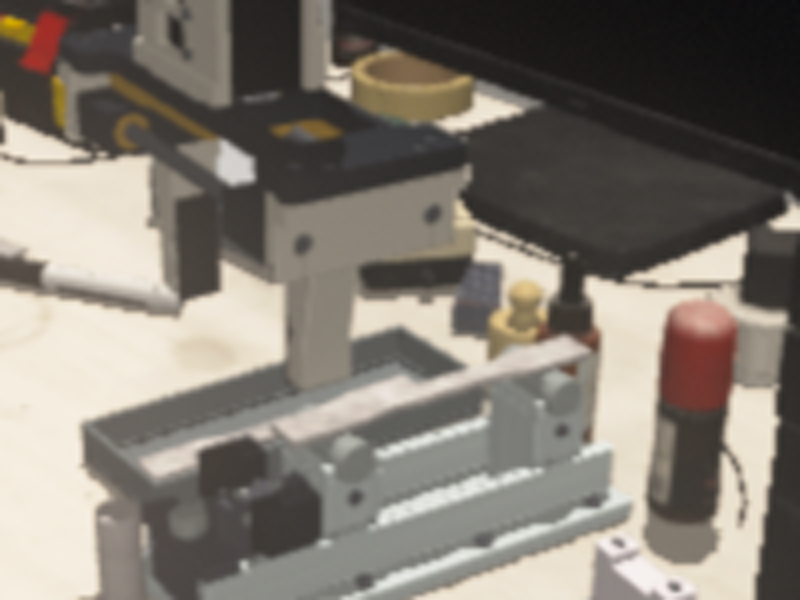

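Emit:
step_arm([
  [0.0876, 0, 0, 0.03, 0],
  [0.0876, 0, 0, 0.06, 0],
  [0.0876, 0, 0, 0.08, 0],
  [0.0876, 0, 0, 0.088, 0],
  [0.0876, 0, 0, 0.088, 0],
])

```text
time_s: 25.0
tcp_pos: [0.4745, 0.271, 0.0634]
eef_rot: [-180.0, -0.0, 3.4]
contact_force: [0.2, -0.7, 0.2]
gripper_width: 0.0877
```

Emit:
step_arm([
  [0.078, 0, 0, 0, 0],
  [0.07, 0, 0, 0, 0],
  [0.066, 0, 0, 0, 0],
])

```text
time_s: 25.38
tcp_pos: [0.4741, 0.2705, 0.0631]
eef_rot: [-180.0, -0.0, 3.4]
contact_force: [0.3, 0.4, -0.0]
gripper_width: 0.0675
```

```bash
python3 -c "
from h import *
go(.4745,.2703,.06,3.4)"
```

```text
t 25.38 tcp [0.4741 0.2705 0.0631] rpy [-1.7996e+02 -4.0000e-02  3.3900e+00] w 0.0675 F [ 0.3  0.4 -0. ]
move [0.0004 0.0002 0.0031] roll -0.0
```

Emit:
step_arm([
  [0.062, 0, 0, 0, 0],
  [0.056, 0, 0, 0, 0],
  [0.05, 0, 0, 0, 0],
  [0.05, 0, 0, 0, 0],
])

```text
time_s: 25.88
tcp_pos: [0.474, 0.2704, 0.0628]
eef_rot: [-180.0, -0.0, 3.4]
contact_force: [-0.8, -1.0, 4.9]
gripper_width: 0.0506
```

Emit:
step_arm([
  [0.05, -0.0007, 0, 0, 0],
  [0.05, -0.0015, 0, 0, 0],
  [0.05, -0.0015, 0, 0, 0],
])

```text
time_s: 26.25
tcp_pos: [0.4727, 0.2704, 0.0628]
eef_rot: [-180.0, -0.0, 3.4]
contact_force: [2.6, -0.8, 5.6]
gripper_width: 0.0502
```

Emit:
step_arm([
  [0.05, -0.0007, 0, -0.0003, 0],
  [0.05, -0.0007, 0, -0.0003, 0],
])

```text
time_s: 26.5
tcp_pos: [0.4719, 0.2703, 0.0628]
eef_rot: [-180.0, -0.0, 3.4]
contact_force: [2.4, -0.8, 1.9]
gripper_width: 0.0503
```

Emit:
step_arm([
  [0.05, -0.0005, 0, 0, 0],
  [0.05, -0.0005, 0, 0, 0],
])

```text
time_s: 26.75
tcp_pos: [0.4718, 0.2704, 0.0628]
eef_rot: [-180.0, -0.1, 3.4]
contact_force: [4.9, -0.8, -0.5]
gripper_width: 0.0502
```

Emit:
step_arm([
  [0.05, -0.0005, 0, 0, 0],
  [0.05, -0.0005, 0, 0, 0],
])

```text
time_s: 27.0
tcp_pos: [0.4717, 0.2706, 0.0629]
eef_rot: [-180.0, -0.1, 3.4]
contact_force: [7.8, -0.2, -2.6]
gripper_width: 0.0505
```

```bash
python3 -c "
from h import *
c=capture('side'); np.savez('cap_side14.npz',**c); crop(c,210,310,200,275,8,'s18')"
```

```text
(no output)
```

View pics/s18.png

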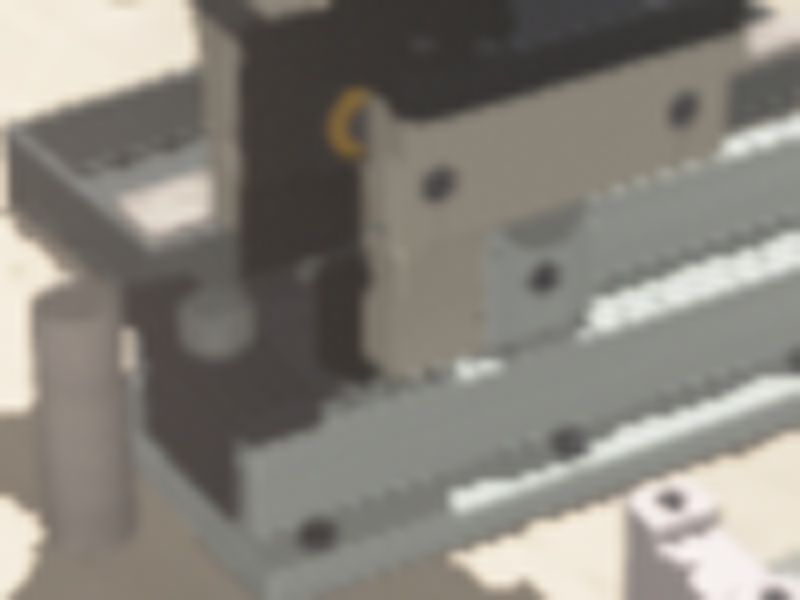

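Emit:
step_arm([
  [0.052, 0, 0, 0, 0],
  [0.054, 0, 0, 0, 0],
  [0.056, 0, 0, 0, 0],
  [0.057, 0, 0, 0, 0],
  [0.058, 0, 0, 0, 0],
])

```text
time_s: 27.68
tcp_pos: [0.4717, 0.2699, 0.0628]
eef_rot: [180.0, -0.1, 3.4]
contact_force: [9.4, -3.9, -2.5]
gripper_width: 0.0577
```

Emit:
step_arm([
  [0.059, 0, 0, 0, 0],
  [0.06, 0, 0, 0, 0],
  [0.061, 0, 0, 0, 0],
  [0.062, 0, 0, 0, 0],
])

```text
time_s: 28.18
tcp_pos: [0.4704, 0.27, 0.0627]
eef_rot: [180.0, 0.0, 3.4]
contact_force: [0.0, 0.8, -0.2]
gripper_width: 0.0616
```

Emit:
step_arm([
  [0.068, 0, 0, 0, 0],
  [0.076, 0, 0, 0, 0],
  [0.082, 0, 0, 0, 0],
  [0.082, 0, 0, -0.02, 0],
  [0.082, 0, 0, -0.06, 0],
])

```text
time_s: 28.8
tcp_pos: [0.4698, 0.2692, 0.122]
eef_rot: [179.8, 0.2, 3.4]
contact_force: [1.1, 0.8, 0.9]
gripper_width: 0.0822
```

Emit:
step_arm([
  [0.082, 0, 0, -0.06, 0],
  [0.082, 0, -0.06, -0.08, 0],
  [0.082, 0, -0.12, -0.08, 0],
  [0.082, 0, -0.18, -0.08, 0],
  [0.082, 0, -0.24, -0.08, 0],
])

```text
time_s: 29.42
tcp_pos: [0.4562, 0.5115, 0.2031]
eef_rot: [-180.0, -0.0, 3.4]
contact_force: [0.5, -0.0, -0.3]
gripper_width: 0.082
```

Emit:
step_arm([
  [0.082, -0.01, -0.06, 0, 0],
  [0.082, -0.02, -0.12, 0, 0],
  [0.082, -0.02, -0.12, 0, 0],
])

```text
time_s: 29.8
tcp_pos: [0.4274, 0.6317, 0.2005]
eef_rot: [179.9, 0.1, 3.6]
contact_force: [0.0, -0.8, -0.1]
gripper_width: 0.0826
```

```bash
cat > chk.py <<'E'
from h import *
from scipy.optimize import least_squares
import sys
k0=sys.argv[1]
for n in ('top','side'):
    c=capture(n); np.savez(f'cap_{n}{k0}.npz',**c)
print(r.get_state()['time_s'])
a=np.radians(3.6)
def jig(W): 
    d=W[:,:2]-np.array([.521,.2750]); return np.c_[d[:,0]*np.cos(a)+d[:,1]*np.sin(a), -d[:,0]*np.sin(a)+d[:,1]*np.cos(a), W[:,2]]
for f in ('cap_top'+k0,'cap_side'+k0):
    c=dict(np.load(f+'.npz')); W=world(c).reshape(-1,3); W=W[~np.isnan(W[:,0])]; J=jig(W)
    for nm,du in (('fixed',.107),('slid',-.0105)):
        Q=J[(abs(J[:,0]-du)<.022)&(abs(J[:,1])<.0225)&(abs(J[:,1])>.0125)&(J[:,2]>.062)&(J[:,2]<.08)]
        fn=lambda p:np.hypot(Q[:,0]-p[0],Q[:,2]-p[1])-.010
        s=least_squares(fn,[du,.064],loss='soft_l1',f_scale=.001); print(f,nm,len(Q),s.x.round(4))
    B=J[(abs(J[:,2]-.0615)<.004)&(abs(J[:,1])<.04)&(J[:,0]>-.07)&(J[:,0]<.025)]
    B=B[(abs(B[:,1])>.016)]
    if 'top' in f:
        for s in (1,-1):
            q=B[B[:,1]*s>0]; print('  btn',s,len(q),np.percentile(q,[2,50,98],axis=0)[:,:2].round(4).tolist())
    Q=J[(abs(J[:,2]-.078)<.004)&(abs(J[:,1])<.03)&(J[:,0]>-.06)&(J[:,0]<.145)]
    k=[0,0 if 'top' in f else -.003]
    for i in range(3):
        m=abs(Q[:,1]-np.polyval(k,Q[:,0]))<.011; R=Q[m]; k=np.polyfit(R[:,0],R[:,1],1)
    print('  coupon u',np.percentile(R[:,0],[0.5,50,99.5]).round(4),'mid',np.percentile(R[:,0],[.5,99.5]).mean().round(4),'yaw',round(3.6+np.degrees(k[0]),2),'v@.048',np.polyval(k,.048).round(4),'z',np.median(R[:,2]).round(4))
def gr(f): return np.float32(cv2.cvtColor(np.load(f+'.npz')['image'],cv2.COLOR_RGB2GRAY))
regs={'buttons':(238,270,220,250),'pedestal':(262,284,218,246),'stop':(226,250,240,265)}
for f in ('cap_side10','cap_side13'):
    for n,(u0,u1,v0,v1) in regs.items():
        T=gr('cap_side'+k0)[v0:v1,u0:u1]; S=gr(f)[v0-5:v1+5,u0-5:u1+5]
        m=cv2.matchTemplate(S,T,cv2.TM_CCOEFF_NORMED); _,mx,_,(x,y)=cv2.minMaxLoc(m)
        sub=[0,0]
        if 0<x<m.shape[1]-1: p,q,t=m[y,x-1:x+2]; sub[0]=(p-t)/(2*(p-2*q+t))
        print(f,n,round(mx,3),round(x-5+sub[0],2))
crop(dict(np.load('cap_side'+k0+'.npz')),220,290,215,275,10,'sz'+k0); crop(dict(np.load('cap_top'+k0+'.npz')),270,325,215,270,10,'tz'+k0)
E
python3 chk.py 15
```

```text
29.9
cap_top15 fixed 121 [0.1067 0.0643]
cap_top15 slid 124 [-0.0112  0.0644]
  btn 1 99 [[-0.0623, 0.0163], [-0.0483, 0.0229], [-0.0011, 0.0296]]
  btn -1 96 [[-0.0624, -0.0293], [-0.0486, -0.0222], [-0.0009, -0.0163]]
  coupon u [-0.0361  0.0446  0.127 ] mid 0.0454 yaw 3.72 v@.048 -0.0001 z 0.0784
cap_side15 fixed 69 [0.1085 0.0644]
cap_side15 slid 84 [-0.0103  0.0647]
  coupon u [-0.0351  0.0417  0.1296] mid 0.0472 yaw 3.8 v@.048 -0.0054 z 0.0775
cap_side10 buttons 0.944 0.05
cap_side10 pedestal 0.854 0.03
cap_side10 stop 0.999 -0.02
cap_side13 buttons 0.939 0.68
cap_side13 pedestal 0.979 0.97
cap_side13 stop 0.998 -0.06
```

View pics/sz15.png

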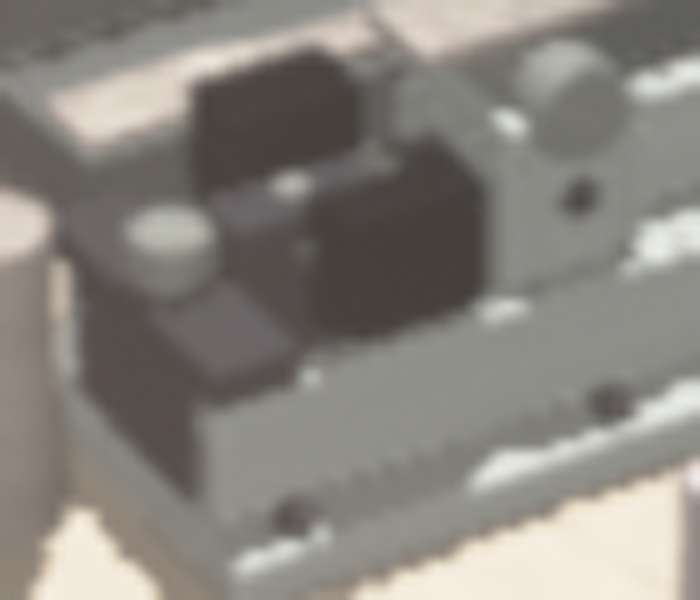

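View pics/tz15.png

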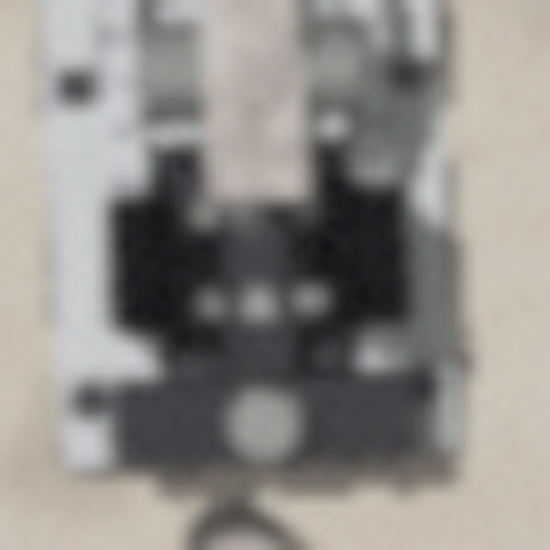

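```bash
python3 -c "
from h import *
go(.5670,.2755,.15,3.7)"
```

```text
t 29.9 tcp [0.4288 0.6286 0.2016] rpy [1.7991e+02 5.0000e-02 3.4500e+00] w 0.0824 F [ 0.9 -0.  -0.2]
move [0.1167 0.3607 0.0521] roll -0.004
```

Emit:
step_arm([
  [0.04, 0.018, 0.058, 0, 0],
  [0.04, 0.036, 0.116, 0, 0],
  [0.04, 0.054, 0.174, 0, 0],
  [0.04, 0.074, 0.23, 0, 0],
  [0.04, 0.092, 0.285, 0, -0.004],
])

```text
time_s: 30.52
tcp_pos: [0.5388, 0.3458, 0.2038]
eef_rot: [-180.0, -0.1, 3.6]
contact_force: [1.0, 0.1, -0.0]
gripper_width: 0.0416
```

Emit:
step_arm([
  [0.03, 0.015, 0.045, 0, 0],
  [0.03, 0.0247, 0.0757, 0.01, 0],
  [0.03, 0.0247, 0.0757, 0.052, 0],
  [0.03, 0.0247, 0.0757, 0.08, 0],
  [0.03, 0.0247, 0.0757, 0.08, 0],
])

```text
time_s: 31.15
tcp_pos: [0.5664, 0.2729, 0.1214]
eef_rot: [179.9, 0.2, 3.5]
contact_force: [0.0, -0.2, 0.8]
gripper_width: 0.0299
```

Emit:
step_arm([
  [0.03, 0, 0, 0, 0],
  [0.03, 0, 0, 0, 0],
])

```text
time_s: 31.4
tcp_pos: [0.5683, 0.2757, 0.1247]
eef_rot: [-179.9, -0.1, 3.6]
contact_force: [-0.5, 0.1, 0.5]
gripper_width: 0.03
```

```bash
python3 -c "
from h import *
go(.5670,.2755,.0912,3.7)"
```

```text
t 31.4 tcp [0.5683 0.2757 0.1247] rpy [-1.7991e+02 -1.3000e-01  3.6300e+00] w 0.03 F [-0.5  0.1  0.5]
move [-0.0014  0.0001  0.0335] roll -0.001
```

Emit:
step_arm([
  [0.03, 0, 0, 0.015, 0],
  [0.03, 0, 0, 0.027, 0],
  [0.03, 0, 0, 0.0315, 0],
  [0.03, 0, 0, 0.0315, 0],
  [0.03, 0, 0, 0.0315, 0],
])

```text
time_s: 32.02
tcp_pos: [0.5678, 0.2754, 0.0915]
eef_rot: [-180.0, -0.0, 3.6]
contact_force: [0.6, -0.4, 0.4]
gripper_width: 0.0301
```

```bash
python3 -c "
from h import *
go(.5670,.2755,.0912,3.7)"
```

```text
t 32.02 tcp [0.5678 0.2754 0.0915] rpy [-1.80e+02 -2.00e-02  3.63e+00] w 0.0301 F [ 0.6 -0.4  0.4]
move [-0.0008 -0.0002  0.0003] roll -0.001
```

Good. Grip gently and stepwise, then lift slowly.

Emit:
step_arm([
  [0.02, 0, 0, 0, 0],
  [0.014, 0, 0, 0, 0],
  [0.006, 0, 0, 0, 0],
  [0.006, 0, 0, 0, 0],
  [0.006, 0, 0, 0, 0],
], newtons=20)

```text
time_s: 32.65
tcp_pos: [0.5677, 0.2753, 0.0915]
eef_rot: [-180.0, -0.0, 3.6]
contact_force: [-0.9, -0.5, 1.5]
gripper_width: 0.0114
```

Emit:
step_arm([
  [0.006, 0, 0, -0.0015, 0],
  [0.006, 0, 0, -0.004, 0],
  [0.006, 0, 0, -0.008, 0],
  [0.006, 0, 0, -0.01, 0],
  [0.006, 0, 0, -0.01, 0],
])

```text
time_s: 33.28
tcp_pos: [0.5677, 0.2753, 0.1016]
eef_rot: [-180.0, -0.0, 3.6]
contact_force: [0.0, -0.4, -0.7]
gripper_width: 0.0119
```

Run:
```python
from h import *
go(.5690,.2755,.0912,3.7)
c=capture('side'); np.savez('cap_side16.npz',**c)
def gr(f): return np.float32(cv2.cvtColor(np.load(f+'.npz')['image'],cv2.COLOR_RGB2GRAY))
regs={'buttons':(238,270,220,250),'pedestal':(262,284,228,246),'stop':(226,250,240,265)}
for n,(u0,u1,v0,v1) in regs.items():
        T=gr('cap_side15')[v0:v1,u0:u1]; S=gr('cap_side16')[v0-5:v1+5,u0-5:u1+5]
        m=cv2.matchTemplate(S,T,cv2.TM_CCOEFF_NORMED); _,mx,_,(x,y)=cv2.minMaxLoc(m)
        p,q,t=m[y,x-1:x+2]; print(n,round(mx,3),round(x-5+(p-t)/(2*(p-2*q+t)),2))
crop(c,210,360,170,280,5,'s19')
```

```text
t 33.27 tcp [0.5677 0.2753 0.1016] rpy [-1.7998e+02 -2.0000e-02  3.6200e+00] w 0.0119 F [ 0.  -0.4 -0.7]
move [ 0.0013 -0.0001  0.0104] roll -0.001
buttons 0.949 0.02
pedestal 0.948 0.07
stop 0.956 0.05
```

View pics/s19.png

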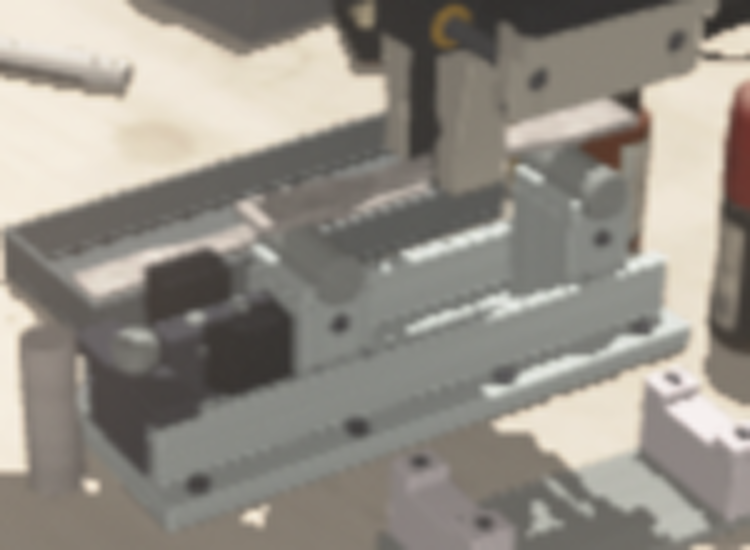

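Emit:
step_arm([
  [0.006, 0.0021, 0, 0, 0],
  [0.006, 0.0021, 0, 0.004, 0],
  [0.006, 0.0021, 0, 0.007, 0],
  [0.006, 0.0021, 0, 0.0085, 0],
  [0.006, 0.0021, 0, 0.0085, 0],
])

```text
time_s: 33.95
tcp_pos: [0.5696, 0.2753, 0.0926]
eef_rot: [180.0, 0.0, 3.6]
contact_force: [-0.1, -0.1, -1.1]
gripper_width: 0.012
```

Emit:
step_arm([
  [0.006, 0, 0, 0.0008, 0],
  [0.006, 0, 0, 0.0008, 0],
])

```text
time_s: 34.2
tcp_pos: [0.5697, 0.2754, 0.0921]
eef_rot: [-180.0, -0.0, 3.6]
contact_force: [-0.3, 0.1, -0.2]
gripper_width: 0.0119
```

Emit:
step_arm([
  [0.013, 0, 0, 0, 0],
  [0.016, 0, 0, 0, 0],
  [0.024, 0, 0, 0, 0],
  [0.03, 0, 0, 0, 0],
  [0.03, 0, 0, -0.003, 0],
])

```text
time_s: 34.83
tcp_pos: [0.5695, 0.2753, 0.095]
eef_rot: [180.0, 0.0, 3.6]
contact_force: [0.3, 0.8, 0.5]
gripper_width: 0.0295
```

Emit:
step_arm([
  [0.03, 0, 0, -0.01, 0],
  [0.03, 0, 0, -0.03, 0],
  [0.03, 0, 0, -0.07, 0],
  [0.03, 0, 0, -0.12, 0],
  [0.03, 0, -0.05, -0.12, 0],
])

```text
time_s: 35.45
tcp_pos: [0.569, 0.325, 0.2219]
eef_rot: [-179.7, -0.4, 3.5]
contact_force: [0.5, 1.0, -0.7]
gripper_width: 0.0297
```

Emit:
step_arm([
  [0.03, -0.02, -0.06, 0, 0],
  [0.03, -0.04, -0.12, 0, 0],
  [0.03, -0.06, -0.18, 0, 0],
  [0.03, -0.08, -0.24, 0, 0],
  [0.03, -0.1, -0.3, 0, 0],
])

```text
time_s: 36.08
tcp_pos: [0.4483, 0.6167, 0.2163]
eef_rot: [-180.0, -0.0, 3.6]
contact_force: [0.2, 0.7, -0.4]
gripper_width: 0.0299
```

```bash
python3 chk.py 17
python3 - <<'E'
from h import *
crop(dict(np.load('cap_top17.npz')),200,400,130,280,4,'t20'); crop(dict(np.load('cap_side17.npz')),190,390,150,300,4,'s20')
E
```

```text
36.175
cap_top17 fixed 122 [0.1067 0.0648]
cap_top17 slid 124 [-0.0112  0.0643]
  btn 1 107 [[-0.0622, 0.0162], [-0.0482, 0.0222], [-0.0035, 0.0296]]
  btn -1 98 [[-0.0625, -0.0287], [-0.0485, -0.0219], [-0.0007, -0.0162]]
  coupon u [-0.0337  0.0465  0.1291] mid 0.0477 yaw 3.6 v@.048 -0.0003 z 0.0786
cap_side17 fixed 78 [0.1092 0.0653]
cap_side17 slid 85 [-0.0095  0.0647]
  coupon u [-0.0337  0.0396  0.1312] mid 0.0487 yaw 3.15 v@.048 -0.0056 z 0.0775
cap_side10 buttons 0.946 0.06
cap_side10 pedestal 0.85 0.04
cap_side10 stop 0.999 -0.02
cap_side13 buttons 0.937 0.66
cap_side13 pedestal 0.98 0.94
cap_side13 stop 0.998 -0.06
```

View pics/s20.png

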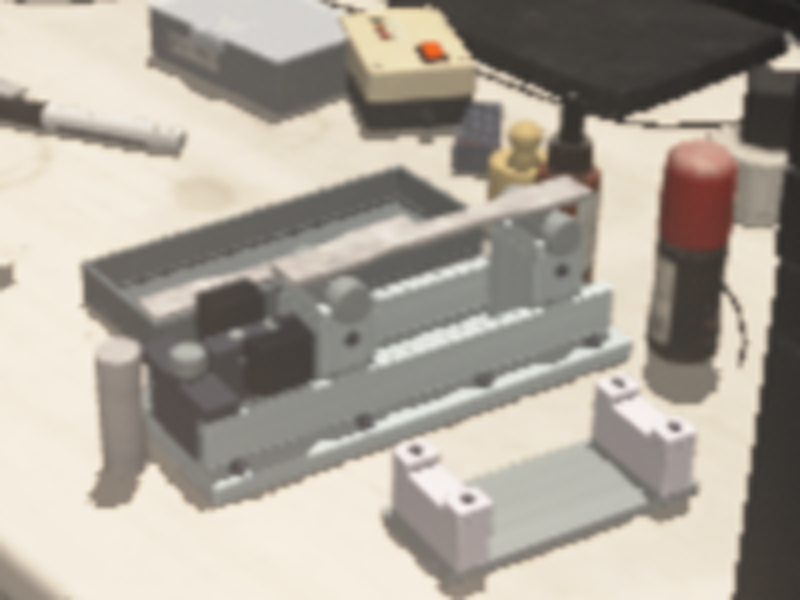

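View pics/t20.png

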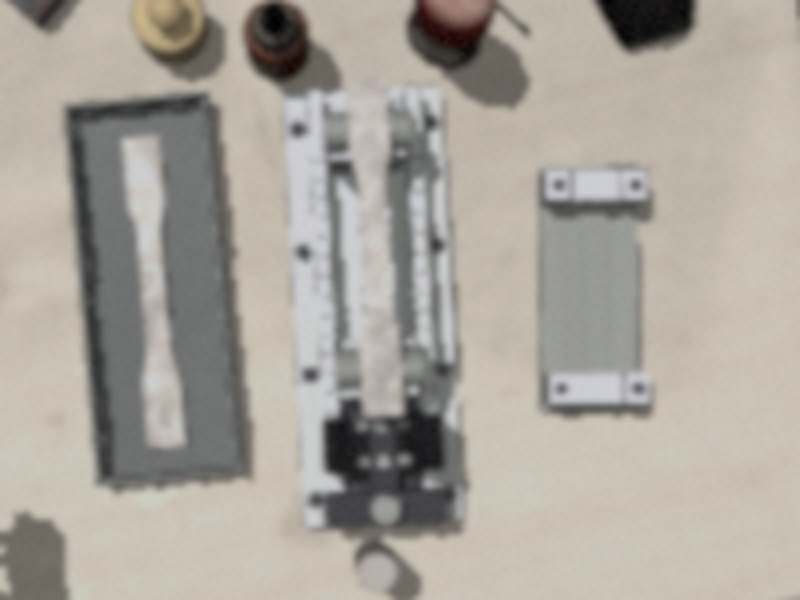

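Emit:
step_arm([
  [0.03, 0, 0, 0, 0],
  [0.03, 0, 0, 0, 0],
])

```text
time_s: 36.42
tcp_pos: [0.4498, 0.614, 0.2157]
eef_rot: [-180.0, -0.0, 3.6]
contact_force: [0.1, 0.2, 1.1]
gripper_width: 0.0297
```

```bash
python3 -c "
from h import *
print(workorder.close_job(), r.get_state()['time_s'])"
```

```text
the job is handed in; nothing more can be done
the job is handed in; nothing more can be done
```

The changeover is done and handed in at about 36.4 s. The tested coupon lies flat in the tray, the support is at the stop block, and the new coupon is across both rollers.

**What did not go to plan:** the support slipped about 2 mm off the stop when I first set the new coupon down. I pinched the buttons again with the coupon in place, ran the support back to the stop with about 8 N and let go. That dragged the coupon about 2 mm, so I lifted it and laid it again more gently. The support repair therefore came after the new coupon had first been laid.

Last checks, from both cameras before hand-in:
- **Support:** it sat where it had when held against the stop, to within about 0.1 pixel. Both buttons had sprung back to about 1.5–2 mm short of fully out, because the stop lies about 2 mm past a tooth gap. I did not test the lock with a push.
- **New coupon:** lengthwise it is within 0.1 mm of midway by the top camera, and about 1.2 mm towards the stop by the side camera. Sideways it is within about 1 mm of the jig's centre line.
- **Squareness:** it measured 3.6° (top) and 3.15° (side) against about 3.4° for the channel walls in both.
- **Camera disagreement:** the two cameras differ by about 4–5 mm across the jig, so I compared the coupon with the jig within each camera separately.
- **Left alone:** the last position readings, taken before the repair, had the weight, both bottles and the spare roller within about 2 mm of the start. The final pictures show no change.

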